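Move the gravers to the bench rack in their order

TASK

Move the four gravers, one at a time, from the wooden stand to the empty black rack, keeping them in the order in which they stand now: seen from the robot, the leftmost goes into the leftmost hole, and so on to the rightmost. Keep each one upright all the way, and leave all four hanging upright in their holes, handles seated down on the top of the rack, let go and still.

Things in the scene. Friction and masses are not known exactly. Their poses are not given: they have to be found in the camera images.
- graver_mushroom: Graver: wooden handle above, brass ferrule (12 mm) and 5 mm steel blade below, its end 60 mm below the origin; some 70 g. Round about z (up). Origin: on the axis at the handle's flat underside, which rests on the rim of its hole. The widest, low mushroom handle: 50 mm across from 0 to 17 mm above the origin, then low domed, top at 28 mm. Grip 50 mm wide.
- graver_ball: Graver: wooden handle above, brass ferrule (12 mm) and 5 mm steel blade below, its end 60 mm below the origin; some 70 g. Round about z (up). Origin: on the axis at the handle's flat underside, which rests on the rim of its hole. Ball-shaped handle: underside 33 mm across, 38 mm across at 18 mm above the origin, top at 38 mm. Grip 38 mm wide at 18 mm up.
- graver_tall: Graver: wooden handle above, brass ferrule (12 mm) and 5 mm steel blade below, its end 60 mm below the origin; some 70 g. Round about z (up). Origin: on the axis at the handle's flat underside, which rests on the rim of its hole. Tall slim handle: a 36 mm disc, 6 mm thick, at its foot, then a straight 26 mm round grip from 6 to 47 mm, domed top at 55 mm. Grip 26 mm wide, above the disc.
- graver_stub: Graver: wooden handle above, brass ferrule (12 mm) and 5 mm steel blade below, its end 60 mm below the origin; some 70 g. Round about z (up). Origin: on the axis at the handle's flat underside, which rests on the rim of its hole. Plain straight handle 33 mm across and 31 mm tall with a flat top that carries a 24 mm steel disc, 3 mm thick (top at 34 mm). Grip 33 mm wide.
- grommet_mushroom: Black rubber ring, 44 mm outside, 28 mm inside, 5 mm tall, lying fixed round one hole of the wooden stand: the hole where graver_mushroom stands at the start. Origin: centre of its underside, 80 mm above the table.
- grommet_ball: Black rubber ring, 44 mm outside, 28 mm inside, 5 mm tall, lying fixed round one hole of the wooden stand: the hole where graver_ball stands at the start. Origin: centre of its underside, 80 mm above the table.
- grommet_tall: Black rubber ring, 44 mm outside, 28 mm inside, 5 mm tall, lying fixed round one hole of the wooden stand: the hole where graver_tall stands at the start. Origin: centre of its underside, 80 mm above the table.
- grommet_stub: Black rubber ring, 44 mm outside, 28 mm inside, 5 mm tall, lying fixed round one hole of the wooden stand: the hole where graver_stub stands at the start. Origin: centre of its underside, 80 mm above the table.
- wood_stand: Pale wooden stand where the gravers are now, 72 x 292 mm, top board 80 mm above the table: four 28 mm holes in a row along its y axis, at y = +93, +31, -31, -93 mm, x = 0. Origin: centre of the underside, on the table; z up; +y is its left end seen from the robot (yaw within 0.4 rad). Fixed. Rubber rings on the holes make the seats 85 mm high.
- black_rack: Black plastic rack, empty at the start, 72 x 276 mm, flat top 95 mm above the table, open below: four 28 mm holes in a row along its y axis, at y = +93, +31, -31, -93 mm, x = 0. Origin: centre of the underside, on the table; z up; +y is its left end seen from the robot (yaw within 0.4 rad). Fixed. A seated graver's origin is 95 mm above the table; it can shift 8 mm in its hole.
Things that resemble listed ones, but are neither listed nor needed, are in the scene too. Leave any green or orange look-alike of the graver_ball alone. Leave any green look-alike of the graver_stub alone.

How it is judged:
By the outcome, as a careful person would: the job done as asked, in the order asked, and still so for the second after the job is handed in, with the robot touching nothing.
It also fails if it takes over 109 s, if anything falls off the work surface, if the arm or the gripper's body presses on something with over 40 N, if the wrist force passes 120 N, or if a joint passes its speed limit or range.

ROBOT

A 6-joint arm with a two-finger parallel gripper is mounted at the origin on the work surface. World frame = base frame: x ahead of the robot, y to its left, z up, the work surface at z = 0. Lengths are in mm, angles in rad, forces in N, time in s.
With the tool pointing down it reaches from about 350 to 875 mm from the base axis. Payload 4.2 kg.
Tool frame: the origin (TCP) lies midway between the tips of the shut fingers; the grasp point (between the pads) lies 19 mm behind it; z points along the fingers, y is the line along which they close (so a half turn about z gives the same grasp; the last joint's range is limited). The gripper opens to 85 mm and grips with 20 to 120 N. Pads are 22 mm wide; open, the fingers measure 114 mm over their backs; the gripper's body (76 mm by 85 mm) begins 54 mm behind the grasp point. The pads swing forward as they close: fully open they stand 13 mm farther back than shut.
Start: joints at [1.437, 0.385, 0.008, 0, -1.194, -0.259], TCP at [239.202, 577.392, 231.312] pointing down, gripper open.
Joint ranges: [-3.14, 3.14], [-1.21, 2.06], [-1.07, 1.41], [-3.16, 2.05], [-2.99, -0.16], [-3.1, 3.1]. Speed limits (rad/s): [2.79, 2.79, 3.14, 3.14, 3.14, 3.14].

INTERFACE

Orientations are given as a unit quaternion [x, y, z, w].
In Python, from bench import arm gives the robot as it stands.
- The arm moves only by the tool send_rows, never from a script. Its argument "targets" is a list of rows, each an object of numbers: "gripper": the gripper command: -1 is fully open, 1 is shut, values between are in proportion; "x", "y", "z": the shift along the tool's x, y, z in cm; "ax", "ay", "az": the turn, a rotation vector about the tool's x, y, z in degrees. A call has 1 to 5 rows; each row shifts and turns the commanded pose from where the row before left it, along the tool's axes as they then stand; what a row does not reach is not made up. A row lasts 1/12 s, in which the tool goes at most 41.7 mm and 7.16 degrees, less where a joint would pass 70% of its speed; a pose out of reach is approached as far as the arm can. A call is refused whole if a number of a shift passes 4.17 or a number of a turn 7.16, either way. A call with a gripper value outside its range is refused whole. The fingers move at their own pace and stop on an object; the grip force is fixed at half the most. Time passes only in rows, so rows that do not move let the fingers close. It gives the time, the measured TCP pose, the force, the opening and the grip force at its end, in the units of the state.
- arm.read_state(): the state, without advancing time (a new reading comes with each control period).
- arm.get_image(name): name is "side" or "top"; returns (picture, depth): 420x560x3 uint8, red, green, blue; 420x560 float32, mm along the optical axis (not along the pixel's ray), 0 where there is no reading.
- arm.camera_model(name): a dict with "fx", "fy", "cx", "cy" (pixels), "cam_to_world" (4x4, takes a point from camera to world coordinates). Camera axes: x right, y down, z forward; pixel columns grow to the right and rows downward; lengths in mm; the calibration is good to about 2 mm. A picture is of the moment at which its call begins. camera_model takes no time and is no camera call.
- arm.job_done(): hands the job in; it is judged then, once.
Trained networks look in the newest picture that a camera, given by its name, has taken for a name from the list of things; names that differ only in an ending like _2 or _b are one class to them, and where a whole thing is asked for, a point or a joint stands for the part that bears it (a point fixed in the world has none). Each returns a list of dicts, best first, with "score" (0 to 1); they miss things now and then, are a little off and sometimes report something else, mostly with a low value. They report only what shows in the picture. A call takes as long as a camera call. They do not tell look-alikes from the thing itself.
- arm.boxes_of(camera, thing): "rect" ([left, top, width, height] in pixels, round what is visible of it).
The state is a dict: "clock": time; "joints": joint angles; "joint_vel": joint speeds; "joint_efforts": joint torques, N m; "position": TCP position; "ee_rot": TCP orientation; "contact_force": force on the tool from outside, world axes, zero at the start; "wrist_torque": the same for the moment, N m; "gripper_width": finger opening in mm; "grasp_force": force on a finger pad.
Only numpy, scipy, OpenCV 4.12 (cv2) and the standard library are available. Lean on these libraries where they do the work, as an engineer would, in place of code of your own. Each camera call takes 0.05 s, during which the arm holds its last target. There are 200 camera calls.

## Working session

There is one attempt and no reset: what is moved stays moved. The work goes in short steps, Python scripts to look and compute and a tool call to move; the robot and the scene stay as the last step left them, time stands still between calls to the robot, and variables do not carry over. Pictures are saved under pics/ and viewed, at most 14 in all, crops included, and the job is handed in when it is done.

Besides the shell and the picture viewer there is one more tool, called after ">>>" by a JSON object that holds its "op" and its "data". send_rows: Moves the arm, as the interface text tells. Its arguments: {"type":"object","properties":{"targets":{"type":"array"}},"required":["targets"]}

```bash
mkdir -p pics; python3 - <<'E'
from bench import arm
import cv2,numpy as np
s=arm.read_state();print(s)
for n in("side","top"):
    p,d=arm.get_image(n);cv2.imwrite(f"pics/{n}0.png",p[:,:,::-1]);np.savez(f"{n}0.npz",p=p,d=d)
    m=arm.camera_model(n);print(n,m)
    for t in["graver_mushroom","graver_ball","graver_tall","graver_stub","wood_stand","black_rack"]:
        print(t,[(b["rect"],round(b["score"],2)) for b in arm.boxes_of(n,t)[:4]])
E
```

```text
{'clock': 0.0, 'joints': array([ 1.43660343e+00,  3.85563536e-01,  6.64552329e-03, -5.02870867e-04,
       -1.19397958e+00, -2.58598071e-01]), 'joint_vel': array([ 0.00095408,  0.00025708, -0.00080391, -0.00120297,  0.00053887,
        0.00045565]), 'joint_efforts': array([ 1.33207617e-03, -3.92289877e+01,  1.88402778e+01,  4.18614328e+00,
       -4.64335259e-03, -3.19618678e-06]), 'position': array([238.99107556, 576.88455947, 230.22449037]), 'ee_rot': array([ 9.80757642e-01, -1.95226252e-01, -1.67935524e-04,  1.06313022e-03]), 'contact_force': array([-0.38911334, -0.41696633,  0.11535929]), 'wrist_torque': array([-0.00447514, -0.04887167,  0.01307346]), 'grasp_force': 0.0, 'gripper_width': 85.36136158702486}
side {'fx': 402.04791687328424, 'fy': 402.04791687328424, 'cx': 276.2539161082703, 'cy': 214.23231297610468, 'cam_to_world': array([[ 8.68995500e-01, -2.46386264e-01,  4.29116102e-01,
         2.36793203e+02],
       [-4.94769019e-01, -4.45102175e-01,  7.46383060e-01,
        -5.46845660e+02],
       [ 7.10197649e-03, -8.60916873e-01, -5.08696078e-01,
         4.75531220e+02],

[... 767 characters left out ...]
2],
       [-9.99439614e-01, -2.33506673e-02, -2.39834374e-02,
         1.58023238e+01],
       [ 2.48601390e-02, -3.80082419e-02, -9.98968141e-01,
         8.00260174e+02],
       [ 0.00000000e+00,  0.00000000e+00,  0.00000000e+00,
         1.00000000e+00]])}
graver_mushroom [([432.1, 274.5, 31.3, 32.5], 0.84)]
graver_ball [([357.6, 190.6, 19.2, 18.8], 0.73), ([400.3, 184.1, 28.2, 19.1], 0.68), ([377.2, 252.3, 24.1, 25.1], 0.59)]
graver_tall [([342.8, 241.6, 21.4, 20.4], 0.73)]
graver_stub [([403.4, 145.3, 26.7, 25.9], 0.7), ([407.5, 267.2, 22.6, 22.2], 0.65), ([345.3, 244.4, 19.6, 15.4], 0.31)]
wood_stand [([313.1, 222.4, 161.5, 96.5], 0.83)]
black_rack [([70.5, 214.2, 162.8, 49.7], 0.77)]
```

View pics/top0.png

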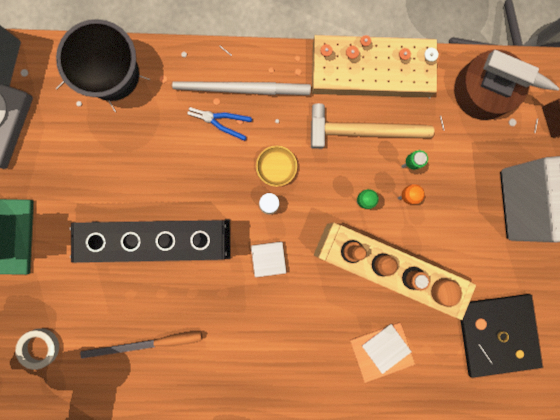

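View pics/side0.png

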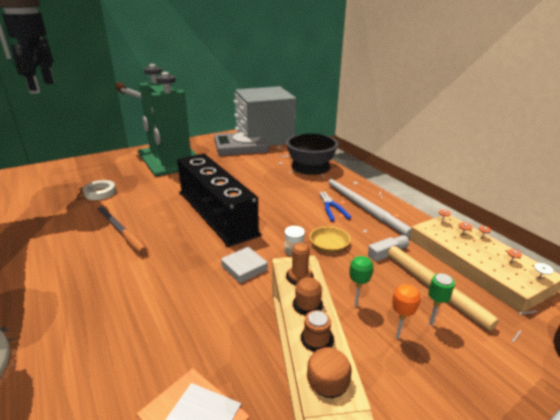

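Top view: the stand's gravers are, left to right, tall (355,250), ball (386,264), stub (419,281) and mushroom (447,291). The rack holes are at (95,242), (130,241), (165,240) and (200,240). Look-alikes to leave alone are the green ball (368,199), orange ball (414,195) and green stub (418,160); none of them is on the stand.

```bash
cat > h.py <<'E'
import numpy as np,cv2
from bench import arm
from scipy.spatial.transform import Rotation as R
def cloud(n,d):
    m=arm.camera_model(n);v,u=np.mgrid[:d.shape[0],:d.shape[1]]
    P=np.stack([(u-m["cx"])/m["fx"]*d,(v-m["cy"])/m["fy"]*d,d,np.ones_like(d)],-1)@m["cam_to_world"].T
    P=P[...,:3];P[d<=0]=np.nan;return P
def px2w(n,u,v,z):
    m=arm.camera_model(n);T=m["cam_to_world"];r=T[:3,:3]@[(u-m["cx"])/m["fx"],(v-m["cy"])/m["fy"],1]
    return (T[:3,3]+r*(z-T[2,3])/r[2])[:2]
E
python3 - <<'E'
from h import *
d=np.load("top0.npz");p=d["p"];Pt=cloud("top",d["d"]);Ps=cloud("side",np.load("side0.npz")["d"])
for nm,(u,v),r in[("tall",(353,252),18),("ball",(387,264),19),("stub",(419,279),17),("mush",(447,291),25)]:
    c=px2w("top",u,v,110)
    for n,P in(("top",Pt),("side",Ps)):
        Q=P[(np.hypot(P[...,0]-c[0],P[...,1]-c[1])<r+7)&(P[...,2]>94)]
        (x,y),rr=cv2.minEnclosingCircle(Q[:,:2].astype(np.float32))
        t=Q[Q[:,2]>Q[:,2].max()-6].mean(0)
        print(nm,n,len(Q),"circ",round(x),round(y),round(rr,1),"top",t.round(),"zmax",Q[:,2].max().round(1))
# rack holes, boards
for n,P in(("top",Pt),("side",Ps)):
  for nm,(u,v),z in[("rack",(150,240),95),("stand",(400,270),80)]:
    c=px2w("top",u,v,z)
    mk=(np.hypot(P[...,0]-c[0],P[...,1]-c[1])<170)&(abs(P[...,2]-z)<5)
    mk=cv2.morphologyEx(mk.astype(np.uint8),cv2.MORPH_CLOSE,np.ones((3,3)))
    k,l,st,_=cv2.connectedComponentsWithStats(mk);L=1+st[1:,4].argmax();Q=P[(l==L)&(abs(P[...,2]-z)<5)]
    print(n,nm,len(Q),cv2.minAreaRect(Q[:,:2].astype(np.float32)),Q[:,2].mean())
g=p.max(2)
cr=cv2.resize(p[200:330,300:490],None,fx=4,fy=4)[:,:,::-1];cv2.imwrite("pics/c1.png",cr)
r=p[205:275,60:240];w=((r.min(2)>110)).astype(np.uint8);k,l,st,ce=cv2.connectedComponentsWithStats(w)
for i in range(1,k):
    if st[i,4]>15:
        u,v=st[i,0]+st[i,2]/2+59.5,st[i,1]+st[i,3]/2+204.5;print("ring",st[i],u,v,px2w("top",u,v,95).round(1))
E
```

```text
tall top 237 circ 508 -146 15.6 top [ 506. -147.  139.] zmax 142.7
tall side 522 circ 507 -150 12.9 top [ 506. -151.  138.] zmax 140.6
ball top 381 circ 483 -204 18.7 top [ 483. -204.  122.] zmax 125.6
ball side 665 circ 484 -206 18.8 top [ 484. -207.  121.] zmax 124.2
stub top 343 circ 458 -262 16.6 top [ 458. -262.  119.] zmax 122.6
stub side 739 circ 459 -264 17.2 top [ 458. -265.  117.] zmax 120.3
mush top 648 circ 436 -316 24.8 top [ 437. -317.  112.] zmax 116.5
mush side 1553 circ 437 -319 25.0 top [ 436. -320.  111.] zmax 113.7
top rack 5510 ((517.1021728515625, 224.92721557617188), (72.0519790649414, 279.05718994140625), 2.2807719707489014) 95.42844879255453
top stand 4022 ((471.25927734375, -233.38656616210938), (292.444580078125, 72.14095306396484), 67.80021667480469) 80.7788439844161
side rack 1817 ((519.2737426757812, 222.64779663085938), (74.23700714111328, 278.11712646484375), 2.0821893215179443) 94.58693186855955
side stand 5375 ((473.46490478515625, -233.0464630126953), (287.91290283203125, 72.59883117675781), 67.79740905761719) 79.99596254478634
ring [130  25  20  20 148] 199.5 239.5 [520.7 132.5]
ring [ 25  27  21  20 152] 95.0 241.5 [513.1 318.7]
ring [ 60  27  21  20 156] 130.0 241.5 [514.4 256.6]
ring [ 95  26  20  20 153] 164.5 240.5 [517.6 195.1]
```

View pics/c1.png

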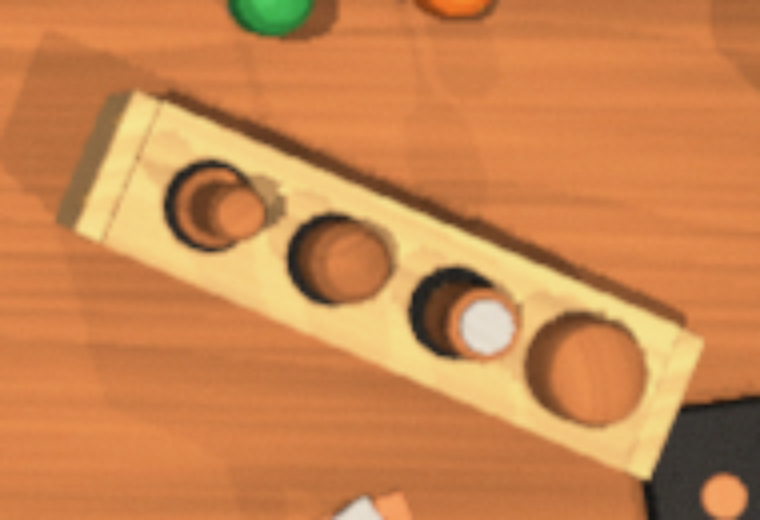

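The crop confirms four natural-wood gravers on the stand, in the order tall, ball, stub, mushroom, with no green or orange among them. Next I'm writing the planner helper.

```bash
cat >> h.py <<'E'
# targets: stand xy, rack xy
ST={"tall":(507,-149),"ball":(483.5,-205.5),"stub":(458.5,-263.5),"mush":(436.5,-318)}
RK={"tall":(514.3,317.4),"ball":(516.8,255.5),"stub":(519.2,193.5),"mush":(521.7,131.6)}
PS,PR=-112.2,-87.7
def plan(wps,rnd=1):
    """wps: (x,y,z,psi,nrows); prints rows (cm,deg) in tool axes, rounding errors carried on"""
    s=arm.read_state();p=s["position"].copy();Rm=R.from_quat(s["ee_rot"])
    yaw=lambda r:np.degrees(np.arctan2(*r.as_matrix()[[1,0],0]))
    print("at",p.round(1),"psi",yaw(Rm).round(1),"t",s["clock"],"w",s["gripper_width"].round(1),"F",s["contact_force"].round(1))
    psi=yaw(Rm)
    for x,y,z,ps,n in wps:
        for i in range(n):
            k=n-i;t=(np.array([x,y,z])-p)/k;a=np.radians(psi)
            Rz=np.array([[np.cos(a),np.sin(a),0],[np.sin(a),-np.cos(a),0],[0,0,-1]])
            d=np.round(Rz.T@t/10,rnd);az=round(-(ps-psi)/k,1)
            p=p+Rz@d*10;psi-=az
            print(dict(x=float(d[0]),y=float(d[1]),z=float(d[2]),az=float(az)))
        print("--",p.round(1),round(psi,1))
E
python3 -c "
from h import *
plan([(507,-149,200,PS,22)])"
```

```text
Traceback (most recent call last):
  File "h.py", line 19, in plan
    print("at",p.round(1),"psi",yaw(Rm).round(1),"t",s["clock"],"w",s["gripper_width"].round(1),"F",s["contact_force"].round(1))
                                                                    ^^^^^^^^^^^^^^^^^^^^^^^^
AttributeError: 'float' object has no attribute 'round'
```

```bash
sed -i 's/s\["gripper_width"\].round(1)/round(s["gripper_width"],1)/' h.py
python3 -c "
from h import *
plan([(507,-149,200,PS,22)])"
```

```text
at [239.2 577.4 231.3] psi -22.5 t 0.7 w 85.5 F [-0.1 -0.4 -0.3]
{'x': 2.4, 'y': 2.6, 'z': 0.1, 'az': 4.1}
{'x': 2.6, 'y': 2.4, 'z': 0.1, 'az': 4.1}
{'x': 2.7, 'y': 2.2, 'z': 0.1, 'az': 4.1}
{'x': 2.9, 'y': 2.0, 'z': 0.1, 'az': 4.1}
{'x': 3.0, 'y': 1.8, 'z': 0.2, 'az': 4.1}
{'x': 3.1, 'y': 1.6, 'z': 0.1, 'az': 4.1}
{'x': 3.2, 'y': 1.4, 'z': 0.2, 'az': 4.1}
{'x': 3.3, 'y': 1.1, 'z': 0.1, 'az': 4.1}
{'x': 3.4, 'y': 0.9, 'z': 0.2, 'az': 4.1}
{'x': 3.5, 'y': 0.6, 'z': 0.1, 'az': 4.1}
{'x': 3.5, 'y': 0.4, 'z': 0.2, 'az': 4.1}
{'x': 3.5, 'y': 0.1, 'z': 0.1, 'az': 4.1}
{'x': 3.5, 'y': -0.1, 'z': 0.2, 'az': 4.0}
{'x': 3.5, 'y': -0.4, 'z': 0.1, 'az': 4.1}
{'x': 3.5, 'y': -0.6, 'z': 0.2, 'az': 4.0}
{'x': 3.4, 'y': -0.9, 'z': 0.1, 'az': 4.1}
{'x': 3.4, 'y': -1.1, 'z': 0.2, 'az': 4.0}
{'x': 3.3, 'y': -1.3, 'z': 0.1, 'az': 4.1}
{'x': 3.2, 'y': -1.6, 'z': 0.2, 'az': 4.0}
{'x': 3.0, 'y': -1.8, 'z': 0.1, 'az': 4.1}
{'x': 2.9, 'y': -2.0, 'z': 0.2, 'az': 4.0}
{'x': 2.8, 'y': -2.1, 'z': 0.1, 'az': 4.1}
-- [ 506.7 -149.4  200.3] -112.2
```

>>> {"op": "send_rows", "data": {"targets": [{"gripper": -1,"x": 2.4,"y": 2.6,"z": 0.1,"az": 4.1},{"gripper": -1,"x": 2.6,"y": 2.4,"z": 0.1,"az": 4.1},{"gripper": -1,"x": 2.7,"y": 2.2,"z": 0.1,"az": 4.1},{"gripper": -1,"x": 2.9,"y": 2.0,"z": 0.1,"az": 4.1},{"gripper": -1,"x": 3.0,"y": 1.8,"z": 0.2,"az": 4.1}]}}

```text
$.targets[0]: bad value
```

>>> {"op": "send_rows", "data": {"targets": [{"gripper": -1,"x": 2.4,"y": 2.6,"z": 0.1,"ax": 0,"ay": 0,"az": 4.1},{"gripper": -1,"x": 2.6,"y": 2.4,"z": 0.1,"ax": 0,"ay": 0,"az": 4.1},{"gripper": -1,"x": 2.7,"y": 2.2,"z": 0.1,"ax": 0,"ay": 0,"az": 4.1},{"gripper": -1,"x": 2.9,"y": 2.0,"z": 0.1,"ax": 0,"ay": 0,"az": 4.1},{"gripper": -1,"x": 3.0,"y": 1.8,"z": 0.2,"ax": 0,"ay": 0,"az": 4.1}]}}

```text
clock: 1.12
position: [300.7, 411.1, 225.6]
ee_rot: [0.93, -0.368, 0.0, -0.0]
contact_force: [0.7, -0.0, 0.6]
gripper_width: 85.2
grasp_force: 0.0
```

>>> {"op": "send_rows", "data": {"targets": [{"gripper": -1,"x": 3.1,"y": 1.6,"z": 0.1,"ax": 0,"ay": 0,"az": 4.1},{"gripper": -1,"x": 3.2,"y": 1.4,"z": 0.2,"ax": 0,"ay": 0,"az": 4.1},{"gripper": -1,"x": 3.3,"y": 1.1,"z": 0.1,"ax": 0,"ay": 0,"az": 4.1},{"gripper": -1,"x": 3.4,"y": 0.9,"z": 0.2,"ax": 0,"ay": 0,"az": 4.1},{"gripper": -1,"x": 3.5,"y": 0.6,"z": 0.1,"ax": 0,"ay": 0,"az": 4.1}]}}

```text
clock: 1.53
position: [360.4, 246.2, 218.5]
ee_rot: [0.85, -0.527, 0.0, -0.0]
contact_force: [0.5, 0.3, -0.1]
gripper_width: 85.6
grasp_force: 0.0
```

>>> {"op": "send_rows", "data": {"targets": [{"gripper": -1,"x": 3.5,"y": 0.4,"z": 0.2,"ax": 0,"ay": 0,"az": 4.1},{"gripper": -1,"x": 3.5,"y": 0.1,"z": 0.1,"ax": 0,"ay": 0,"az": 4.1},{"gripper": -1,"x": 3.5,"y": -0.1,"z": 0.2,"ax": 0,"ay": 0,"az": 4.0},{"gripper": -1,"x": 3.5,"y": -0.4,"z": 0.1,"ax": 0,"ay": 0,"az": 4.1},{"gripper": -1,"x": 3.5,"y": -0.6,"z": 0.2,"ax": 0,"ay": 0,"az": 4.0}]}}

```text
clock: 1.95
position: [421.8, 81.3, 210.9]
ee_rot: [0.743, -0.669, 0.0, -0.001]
contact_force: [-0.5, 0.4, 0.5]
gripper_width: 85.6
grasp_force: 0.0
```

>>> {"op": "send_rows", "data": {"targets": [{"gripper": -1,"x": 3.4,"y": -0.9,"z": 0.1,"ax": 0,"ay": 0,"az": 4.1},{"gripper": -1,"x": 3.4,"y": -1.1,"z": 0.2,"ax": 0,"ay": 0,"az": 4.0},{"gripper": -1,"x": 3.3,"y": -1.3,"z": 0.1,"ax": 0,"ay": 0,"az": 4.1},{"gripper": -1,"x": 3.2,"y": -1.6,"z": 0.2,"ax": 0,"ay": 0,"az": 4.0},{"gripper": -1,"x": 3.0,"y": -1.8,"z": 0.1,"ax": 0,"ay": 0,"az": 4.1}]}}

```text
clock: 2.37
position: [483.4, -85.1, 203.5]
ee_rot: [-0.614, 0.79, -0.0, 0.0]
contact_force: [0.5, 0.2, -0.3]
gripper_width: 85.1
grasp_force: 0.0
```

>>> {"op": "send_rows", "data": {"targets": [{"gripper": -1,"x": 2.9,"y": -2.0,"z": 0.2,"ax": 0,"ay": 0,"az": 4.0},{"gripper": -1,"x": 2.8,"y": -2.1,"z": 0.1,"ax": 0,"ay": 0,"az": 4.1},{"gripper": -1,"x": 0,"y": 0,"z": 0,"ax": 0,"ay": 0,"az": 0}]}}

```text
clock: 2.62
position: [508.2, -153.8, 199.8]
ee_rot: [-0.555, 0.832, -0.001, -0.0]
contact_force: [0.5, 0.2, -0.6]
gripper_width: 85.4
grasp_force: 0.0
```

```bash
python3 -c "
from h import *
plan([(507,-149,125,PS,3),(507,-149,95,PS,2)],2)"
```

```text
at [ 508.2 -153.8  199.8] psi -112.6 t 2.6167 w 85.4 F [ 0.5  0.2 -0.6]
{'x': -0.13, 'y': 0.1, 'z': 2.49, 'az': -0.1}
{'x': -0.13, 'y': 0.1, 'z': 2.49, 'az': -0.2}
{'x': -0.14, 'y': 0.09, 'z': 2.5, 'az': -0.1}
-- [ 507. -149.  125.] -112.2
{'x': 0.0, 'y': 0.0, 'z': 1.5, 'az': -0.0}
{'x': 0.0, 'y': 0.0, 'z': 1.5, 'az': -0.0}
-- [ 507. -149.   95.] -112.2
```

>>> {"op": "send_rows", "data": {"targets": [{"gripper": -1,"x": -0.2,"y": 0.1,"z": 2.5,"ax": 0,"ay": 0,"az": -0.4},{"gripper": -1,"x": -0.2,"y": 0.1,"z": 2.5,"ax": 0,"ay": 0,"az": 0},{"gripper": -1,"x": 0,"y": 0.1,"z": 2.5,"ax": 0,"ay": 0,"az": 0},{"gripper": -1,"x": 0,"y": 0,"z": 1.5,"ax": 0,"ay": 0,"az": 0},{"gripper": -1,"x": 0,"y": 0,"z": 0,"ax": 0,"ay": 0,"az": 0}]}}

```text
clock: 3.03
position: [502.9, -144.2, 107.0]
ee_rot: [-0.56, 0.828, 0.002, -0.003]
contact_force: [-0.5, -0.0, 0.7]
gripper_width: 85.9
grasp_force: 0.0
```

```bash
python3 -c "
from h import *
p,d=arm.get_image('side');cv2.imwrite('pics/s1.png',cv2.resize(p[150:400,200:480],None,fx=2.5,fy=2.4)[:,:,::-1])
plan([(507,-149,95,PS,1)],2)"
```

```text
at [ 504.4 -144.4  109.1] psi -111.8 t 3.0833 w 85.1 F [0.6 0.3 0.3]
{'x': 0.33, 'y': -0.41, 'z': 1.41, 'az': 0.4}
-- [ 507. -149.   95.] -112.2
```

View pics/s1.png

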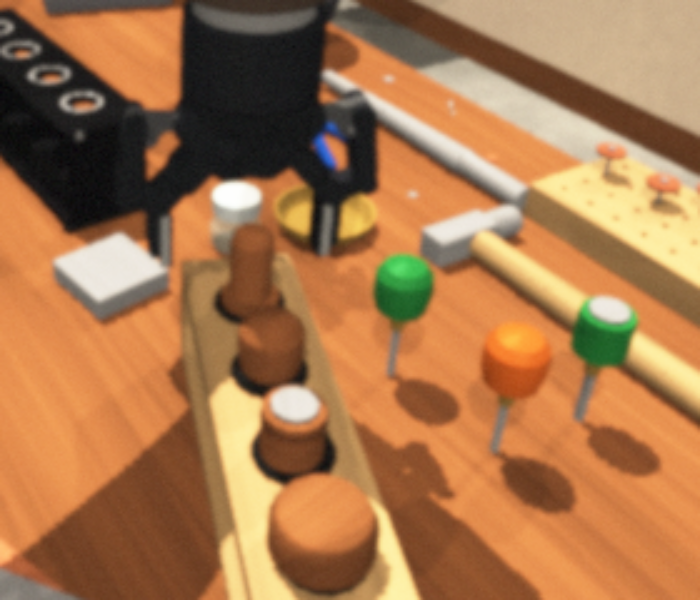

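The picture shows the gripper straddling the tall graver (shown near 250,265), fingers in front and behind, look-alikes clear. I correct the few mm, then close.

>>> {"op": "send_rows", "data": {"targets": [{"gripper": -1,"x": 0.3,"y": -0.3,"z": 0.7,"ax": 0,"ay": 0,"az": 0.2},{"gripper": -1,"x": 0,"y": 0,"z": 0.7,"ax": 0,"ay": 0,"az": 0},{"gripper": -1,"x": 0,"y": 0,"z": 0,"ax": 0,"ay": 0,"az": 0},{"gripper": -1,"x": 0,"y": 0,"z": 0,"ax": 0,"ay": 0,"az": 0},{"gripper": 1,"x": 0,"y": 0,"z": 0,"ax": 0,"ay": 0,"az": 0}]}}

```text
clock: 3.5
position: [507.5, -148.5, 96.9]
ee_rot: [-0.559, 0.829, -0.0, 0.0]
contact_force: [-0.1, 0.3, -0.3]
gripper_width: 75.5
grasp_force: 0.0
```

>>> {"op": "send_rows", "data": {"targets": [{"gripper": 1,"x": 0,"y": 0,"z": 0,"ax": 0,"ay": 0,"az": 0},{"gripper": 1,"x": 0,"y": 0,"z": 0,"ax": 0,"ay": 0,"az": 0},{"gripper": 1,"x": 0,"y": 0,"z": 0,"ax": 0,"ay": 0,"az": 0},{"gripper": 1,"x": 0,"y": 0,"z": 0,"ax": 0,"ay": 0,"az": 0},{"gripper": 1,"x": 0,"y": 0,"z": 0,"ax": 0,"ay": 0,"az": 0}]}}

```text
clock: 3.92
position: [507.4, -148.5, 96.7]
ee_rot: [-0.559, 0.829, -0.0, 0.0]
contact_force: [-0.3, 0.4, 2.5]
gripper_width: 24.8
grasp_force: 58.9
```

>>> {"op": "send_rows", "data": {"targets": [{"gripper": 1,"x": 0,"y": 0,"z": 0,"ax": 0,"ay": 0,"az": 0},{"gripper": 1,"x": 0,"y": 0,"z": 0,"ax": 0,"ay": 0,"az": 0},{"gripper": 1,"x": 0,"y": 0,"z": 0,"ax": 0,"ay": 0,"az": 0},{"gripper": 1,"x": 0,"y": 0,"z": 0,"ax": 0,"ay": 0,"az": 0},{"gripper": 1,"x": 0,"y": 0,"z": 0,"ax": 0,"ay": 0,"az": 0}]}}

```text
clock: 4.33
position: [507.4, -148.4, 96.7]
ee_rot: [-0.559, 0.829, -0.0, 0.0]
contact_force: [-0.1, 0.7, 5.3]
gripper_width: 24.2
grasp_force: 59.1
```

```bash
python3 -c "
from h import *
p,d=arm.get_image('side');cv2.imwrite('pics/s2.png',cv2.resize(p[180:340,220:400],None,fx=3.5,fy=3.5)[:,:,::-1])
plan([(507,-149,190,PS,4),(514.3,317.4,190,PR,14),(514.3,317.4,130,PR,3)],1)"
```

```text
at [ 507.4 -148.4   96.7] psi -112.0 t 4.3833 w 24.4 F [-1.   0.6  5.3]
{'x': 0.0, 'y': 0.0, 'z': -2.3, 'az': 0.1}
{'x': 0.0, 'y': 0.0, 'z': -2.3, 'az': 0.0}
{'x': 0.0, 'y': 0.0, 'z': -2.4, 'az': 0.1}
{'x': 0.1, 'y': 0.0, 'z': -2.3, 'az': 0.0}
-- [ 507.1 -149.4  189.7] -112.2
{'x': -3.1, 'y': 1.2, 'z': -0.0, 'az': -1.7}
{'x': -3.1, 'y': 1.1, 'z': -0.0, 'az': -1.8}
{'x': -3.2, 'y': 1.0, 'z': -0.0, 'az': -1.7}
{'x': -3.2, 'y': 0.9, 'z': -0.0, 'az': -1.8}
{'x': -3.2, 'y': 0.8, 'z': -0.0, 'az': -1.7}
{'x': -3.3, 'y': 0.7, 'z': -0.0, 'az': -1.8}
{'x': -3.3, 'y': 0.6, 'z': -0.0, 'az': -1.7}
{'x': -3.3, 'y': 0.5, 'z': -0.0, 'az': -1.8}
{'x': -3.3, 'y': 0.5, 'z': -0.0, 'az': -1.7}
{'x': -3.3, 'y': 0.3, 'z': -0.0, 'az': -1.8}
{'x': -3.3, 'y': 0.3, 'z': -0.0, 'az': -1.7}
{'x': -3.4, 'y': 0.1, 'z': -0.0, 'az': -1.8}
{'x': -3.3, 'y': 0.0, 'z': -0.0, 'az': -1.7}
{'x': -3.4, 'y': -0.0, 'z': -0.0, 'az': -1.8}
-- [514.3 317.7 189.7] -87.7
{'x': 0.0, 'y': -0.0, 'z': 2.0, 'az': 0.0}
{'x': 0.0, 'y': -0.0, 'z': 2.0, 'az': 0.0}
{'x': 0.0, 'y': -0.0, 'z': 2.0, 'az': 0.0}
-- [514.3 317.7 129.7] -87.7
```

View pics/s2.png

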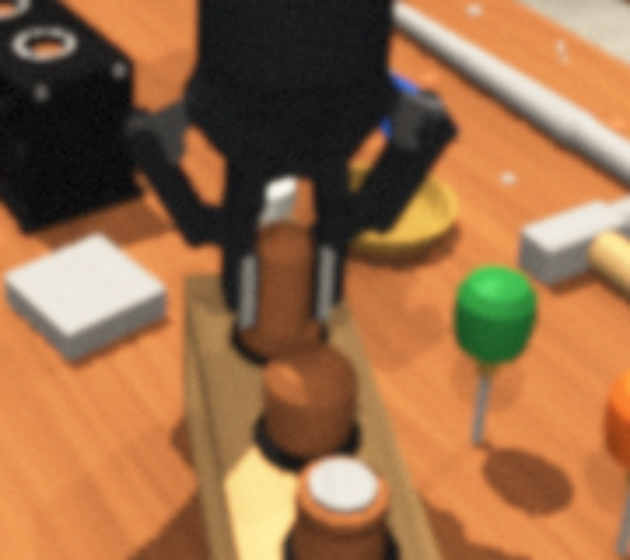

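The graver is held between both pads (centre about 290,270) and upright. Lifting and carrying it now.

>>> {"op": "send_rows", "data": {"targets": [{"gripper": 1,"x": 0,"y": 0,"z": -1.3,"ax": 0,"ay": 0,"az": 0},{"gripper": 1,"x": 0,"y": 0,"z": -2.5,"ax": 0,"ay": 0,"az": 0},{"gripper": 1,"x": 0,"y": 0,"z": -2.5,"ax": 0,"ay": 0,"az": 0},{"gripper": 1,"x": 0,"y": 0,"z": -2.5,"ax": 0,"ay": 0,"az": 0},{"gripper": 1,"x": 0,"y": 0,"z": -0.8,"ax": 0,"ay": 0,"az": 0}]}}

```text
clock: 4.8
position: [508.6, -148.6, 195.3]
ee_rot: [-0.559, 0.829, -0.002, 0.002]
contact_force: [-0.2, 0.1, -1.1]
gripper_width: 24.4
grasp_force: 58.9
```

>>> {"op": "send_rows", "data": {"targets": [{"gripper": 1,"x": -1.6,"y": 0.6,"z": 0,"ax": 0,"ay": 0,"az": 0},{"gripper": 1,"x": -3.0,"y": 1.2,"z": 0,"ax": 0,"ay": 0,"az": -1.7},{"gripper": 1,"x": -3.1,"y": 1.1,"z": 0,"ax": 0,"ay": 0,"az": -1.8},{"gripper": 1,"x": -3.2,"y": 1.0,"z": 0,"ax": 0,"ay": 0,"az": -1.7},{"gripper": 1,"x": -3.2,"y": 0.9,"z": 0,"ax": 0,"ay": 0,"az": -1.8}]}}

```text
clock: 5.22
position: [508.3, 1.9, 190.8]
ee_rot: [-0.609, 0.793, 0.001, -0.001]
contact_force: [-0.2, 0.2, -0.2]
gripper_width: 24.8
grasp_force: 59.0
```

>>> {"op": "send_rows", "data": {"targets": [{"gripper": 1,"x": -3.2,"y": 0.8,"z": 0,"ax": 0,"ay": 0,"az": -1.7},{"gripper": 1,"x": -3.3,"y": 0.7,"z": 0,"ax": 0,"ay": 0,"az": -1.8},{"gripper": 1,"x": -3.3,"y": 0.6,"z": 0,"ax": 0,"ay": 0,"az": -1.7},{"gripper": 1,"x": -3.3,"y": 0.5,"z": 0,"ax": 0,"ay": 0,"az": -1.8},{"gripper": 1,"x": -3.3,"y": 0.5,"z": 0,"ax": 0,"ay": 0,"az": -1.7}]}}

```text
clock: 5.63
position: [510.8, 169.0, 190.7]
ee_rot: [-0.668, 0.745, 0.001, -0.001]
contact_force: [0.7, -0.6, -0.4]
gripper_width: 24.3
grasp_force: 59.0
```

>>> {"op": "send_rows", "data": {"targets": [{"gripper": 1,"x": -3.3,"y": 0.3,"z": 0,"ax": 0,"ay": 0,"az": -1.8},{"gripper": 1,"x": -3.3,"y": 0.3,"z": 0,"ax": 0,"ay": 0,"az": -1.7},{"gripper": 1,"x": -3.4,"y": 0.1,"z": 0,"ax": 0,"ay": 0,"az": -1.8},{"gripper": 1,"x": -2.5,"y": 0,"z": 0,"ax": 0,"ay": 0,"az": -1.7},{"gripper": 1,"x": -1.2,"y": 0,"z": 0,"ax": 0,"ay": 0,"az": -1.8}]}}

```text
clock: 6.05
position: [512.3, 307.6, 190.2]
ee_rot: [0.724, -0.69, -0.0, 0.001]
contact_force: [0.1, -0.0, -1.2]
gripper_width: 24.6
grasp_force: 59.0
```

>>> {"op": "send_rows", "data": {"targets": [{"gripper": 1,"x": 0,"y": 0,"z": 0,"ax": 0,"ay": 0,"az": 0},{"gripper": 1,"x": 0,"y": 0,"z": 0,"ax": 0,"ay": 0,"az": 0},{"gripper": 1,"x": 0,"y": 0,"z": 0,"ax": 0,"ay": 0,"az": 0}]}}

```text
clock: 6.3
position: [512.5, 303.7, 191.4]
ee_rot: [0.722, -0.692, -0.0, 0.001]
contact_force: [-0.6, 0.7, -1.1]
gripper_width: 24.8
grasp_force: 59.0
```

```bash
python3 -c "
from h import *
p,d=arm.get_image('side');cv2.imwrite('pics/s3.png',cv2.resize(p[30:230,130:330],None,fx=3,fy=3)[:,:,::-1])
plan([(514.3,317.4,164,PR,1)],1)"
```

```text
at [512.7 303.6 191.8] psi -87.6 t 6.35 w 24.0 F [ 0.4  0.  -1. ]
{'x': -1.4, 'y': -0.2, 'z': 2.8, 'az': 0.1}
-- [514.2 317.6 163.8] -87.7
```

View pics/s3.png

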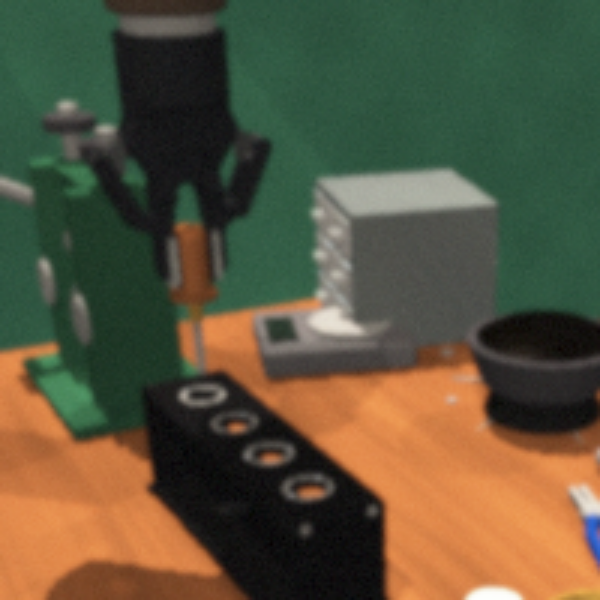

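It hangs upright in the pads with the blade end near (200,372) in the crop, just short of the left hole (202,393), as computed. Correcting, then lowering.

>>> {"op": "send_rows", "data": {"targets": [{"gripper": 1,"x": -1.4,"y": -0.2,"z": 0,"ax": 0,"ay": 0,"az": 0},{"gripper": 1,"x": 0,"y": 0,"z": 0.6,"ax": 0,"ay": 0,"az": 0},{"gripper": 1,"x": 0,"y": 0,"z": 1.0,"ax": 0,"ay": 0,"az": 0},{"gripper": 1,"x": 0,"y": 0,"z": 0.4,"ax": 0,"ay": 0,"az": 0},{"gripper": 1,"x": 0,"y": 0,"z": 0,"ax": 0,"ay": 0,"az": 0}]}}

```text
clock: 6.77
position: [513.4, 317.7, 170.2]
ee_rot: [0.722, -0.692, -0.0, 0.002]
contact_force: [0.4, 0.1, -1.6]
gripper_width: 24.3
grasp_force: 59.0
```

```bash
python3 -c "
from h import *
p,d=arm.get_image('side');cv2.imwrite('pics/s4.png',cv2.resize(p[80:200,160:260],None,fx=5,fy=5)[:,:,::-1])
plan([(514.3,317.4,108,PR,1)],1)
m=arm.camera_model('side');T=np.linalg.inv(m['cam_to_world'])
for q in [(514.3,317.4,95),(514.3,317.4,111)]:
  c=T[:3,:3]@q+T[:3,3];u,v=m['fx']*c[0]/c[2]+m['cx'],m['fy']*c[1]/c[2]+m['cy'];print((u-160)*5,(v-80)*5)"
```

```text
at [513.9 318.1 171.1] psi -87.5 t 6.8167 w 24.7 F [-0.2  0.1  0.3]
{'x': 0.1, 'y': -0.0, 'z': 6.3, 'az': 0.2}
-- [514.  317.1 108.1] -87.7
184.2399303148224 407.8517014623584
181.07741329283257 376.43401139673216
```

View pics/s4.png

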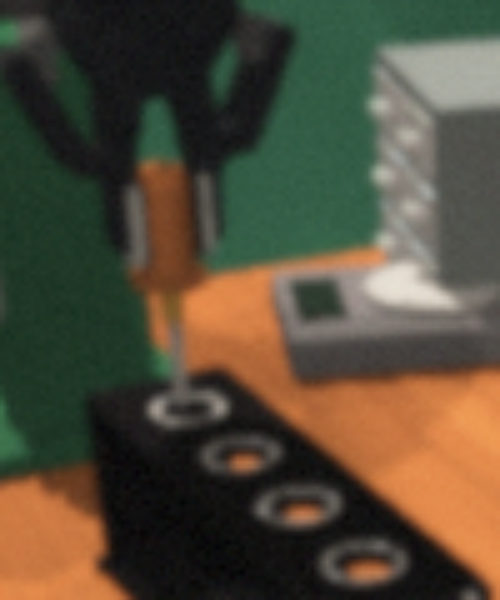

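The blade end (180,392) sits over the left hole (187,408), within about 1–2 mm. Lowering it in.

>>> {"op": "send_rows", "data": {"targets": [{"gripper": 1,"x": 0,"y": 0,"z": 1.0,"ax": 0,"ay": 0,"az": 0},{"gripper": 1,"x": 0,"y": 0,"z": 1.6,"ax": 0,"ay": 0,"az": 0},{"gripper": 1,"x": 0,"y": 0,"z": 1.6,"ax": 0,"ay": 0,"az": 0},{"gripper": 1,"x": 0,"y": 0,"z": 1.2,"ax": 0,"ay": 0,"az": 0},{"gripper": 1,"x": 0,"y": 0,"z": 0.5,"ax": 0,"ay": 0,"az": 0}]}}

```text
clock: 7.23
position: [513.4, 318.0, 111.0]
ee_rot: [0.722, -0.692, -0.0, 0.002]
contact_force: [-0.5, -0.7, -0.4]
gripper_width: 24.4
grasp_force: 59.0
```

>>> {"op": "send_rows", "data": {"targets": [{"gripper": 1,"x": 0,"y": 0,"z": 0.3,"ax": 0,"ay": 0,"az": 0},{"gripper": 1,"x": 0,"y": 0,"z": 0,"ax": 0,"ay": 0,"az": 0},{"gripper": 1,"x": 0,"y": 0,"z": 0,"ax": 0,"ay": 0,"az": 0}]}}

```text
clock: 7.48
position: [514.8, 319.3, 110.9]
ee_rot: [0.722, -0.691, 0.0, -0.001]
contact_force: [0.2, 0.2, -0.8]
gripper_width: 24.9
grasp_force: 59.0
```

>>> {"op": "send_rows", "data": {"targets": [{"gripper": 1,"x": 0,"y": 0,"z": 0.2,"ax": 0,"ay": 0,"az": 0},{"gripper": 1,"x": 0,"y": 0,"z": 0.1,"ax": 0,"ay": 0,"az": 0},{"gripper": 1,"x": 0,"y": 0,"z": 0,"ax": 0,"ay": 0,"az": 0},{"gripper": 1,"x": 0,"y": 0,"z": 0,"ax": 0,"ay": 0,"az": 0}]}}

```text
clock: 7.82
position: [514.5, 319.0, 107.6]
ee_rot: [0.722, -0.692, -0.0, -0.0]
contact_force: [0.6, 1.5, -1.0]
gripper_width: 24.2
grasp_force: 59.0
```

>>> {"op": "send_rows", "data": {"targets": [{"gripper": 1,"x": 0,"y": 0,"z": 0.1,"ax": 0,"ay": 0,"az": 0},{"gripper": -1,"x": 0,"y": 0,"z": 0,"ax": 0,"ay": 0,"az": 0},{"gripper": -1,"x": 0,"y": 0,"z": 0,"ax": 0,"ay": 0,"az": 0},{"gripper": -1,"x": 0,"y": 0,"z": 0,"ax": 0,"ay": 0,"az": 0},{"gripper": -1,"x": 0,"y": 0,"z": 0,"ax": 0,"ay": 0,"az": 0}]}}

```text
clock: 8.23
position: [514.5, 319.0, 106.5]
ee_rot: [0.722, -0.692, 0.0, -0.0]
contact_force: [0.0, -0.5, 0.5]
gripper_width: 71.5
grasp_force: 0.0
```

>>> {"op": "send_rows", "data": {"targets": [{"gripper": -1,"x": 0,"y": 0,"z": 0,"ax": 0,"ay": 0,"az": 0},{"gripper": -1,"x": 0,"y": 0,"z": 0,"ax": 0,"ay": 0,"az": 0},{"gripper": -1,"x": 0,"y": 0,"z": 0,"ax": 0,"ay": 0,"az": 0},{"gripper": -1,"x": 0,"y": 0,"z": 0,"ax": 0,"ay": 0,"az": 0}]}}

```text
clock: 8.57
position: [514.4, 318.9, 106.3]
ee_rot: [0.722, -0.692, 0.0, 0.0]
contact_force: [-0.3, -0.4, 0.5]
gripper_width: 85.2
grasp_force: 0.0
```

```bash
python3 -c "
from h import *
plan([(514.5,318.8,180,PR,4),(483.5,-205.5,180,PS,15),(483.5,-205.5,89,PS,5)],1)"
```

```text
at [514.4 318.9 106.3] psi -87.5 t 8.5667 w 85.2 F [-0.3 -0.4  0.5]
{'x': 0.0, 'y': -0.0, 'z': -1.8, 'az': 0.0}
{'x': 0.0, 'y': -0.0, 'z': -1.9, 'az': 0.1}
{'x': 0.0, 'y': -0.0, 'z': -1.8, 'az': 0.0}
{'x': 0.0, 'y': -0.0, 'z': -1.9, 'az': 0.1}
-- [514.4 318.9 180.3] -87.7
{'x': 3.5, 'y': 0.3, 'z': 0.0, 'az': 1.6}
{'x': 3.5, 'y': 0.3, 'z': 0.0, 'az': 1.6}
{'x': 3.5, 'y': 0.2, 'z': 0.0, 'az': 1.6}
{'x': 3.5, 'y': 0.0, 'z': 0.0, 'az': 1.6}
{'x': 3.5, 'y': -0.0, 'z': 0.0, 'az': 1.6}
{'x': 3.5, 'y': -0.1, 'z': 0.0, 'az': 1.6}
{'x': 3.5, 'y': -0.3, 'z': 0.0, 'az': 1.7}
{'x': 3.5, 'y': -0.3, 'z': 0.0, 'az': 1.6}
{'x': 3.5, 'y': -0.5, 'z': 0.0, 'az': 1.7}
{'x': 3.4, 'y': -0.5, 'z': 0.0, 'az': 1.6}
{'x': 3.4, 'y': -0.7, 'z': 0.0, 'az': 1.7}
{'x': 3.4, 'y': -0.7, 'z': 0.0, 'az': 1.6}
{'x': 3.4, 'y': -0.8, 'z': 0.0, 'az': 1.7}
{'x': 3.4, 'y': -1.0, 'z': 0.0, 'az': 1.6}
{'x': 3.4, 'y': -1.0, 'z': 0.0, 'az': 1.7}
-- [ 483.  -205.6  180.3] -112.2
{'x': -0.0, 'y': -0.0, 'z': 1.8, 'az': -0.0}
{'x': -0.0, 'y': -0.0, 'z': 1.8, 'az': -0.0}
{'x': -0.0, 'y': -0.0, 'z': 1.8, 'az': -0.0}
{'x': -0.0, 'y': -0.0, 'z': 1.9, 'az': -0.0}
{'x': -0.0, 'y': -0.0, 'z': 1.8, 'az': -0.0}
-- [ 483.  -205.6   89.3] -112.2
```

>>> {"op": "send_rows", "data": {"targets": [{"gripper": -1,"x": 0,"y": 0,"z": -1.0,"ax": 0,"ay": 0,"az": 0},{"gripper": -1,"x": 0,"y": 0,"z": -2.2,"ax": 0,"ay": 0,"az": 0},{"gripper": -1,"x": 0,"y": 0,"z": -2.2,"ax": 0,"ay": 0,"az": 0},{"gripper": -1,"x": 0,"y": 0,"z": -1.5,"ax": 0,"ay": 0,"az": 0.2},{"gripper": -1,"x": 1.5,"y": 0.1,"z": -0.5,"ax": 0,"ay": 0,"az": 0}]}}

```text
clock: 8.98
position: [515.8, 306.5, 184.2]
ee_rot: [0.722, -0.692, 0.001, -0.004]
contact_force: [1.2, 0.1, 1.4]
gripper_width: 85.8
grasp_force: 0.0
```

>>> {"op": "send_rows", "data": {"targets": [{"gripper": -1,"x": 3.5,"y": 0.3,"z": 0,"ax": 0,"ay": 0,"az": 1.6},{"gripper": -1,"x": 3.5,"y": 0.3,"z": 0,"ax": 0,"ay": 0,"az": 1.6},{"gripper": -1,"x": 3.5,"y": 0.2,"z": 0,"ax": 0,"ay": 0,"az": 1.6},{"gripper": -1,"x": 3.5,"y": 0,"z": 0,"ax": 0,"ay": 0,"az": 1.6},{"gripper": -1,"x": 3.5,"y": 0,"z": 0,"ax": 0,"ay": 0,"az": 1.6}]}}

```text
clock: 9.4
position: [502.4, 126.7, 180.5]
ee_rot: [-0.671, 0.742, 0.0, -0.0]
contact_force: [-0.1, -0.0, 0.4]
gripper_width: 85.6
grasp_force: 0.0
```

>>> {"op": "send_rows", "data": {"targets": [{"gripper": -1,"x": 3.5,"y": -0.1,"z": 0,"ax": 0,"ay": 0,"az": 1.6},{"gripper": -1,"x": 3.5,"y": -0.3,"z": 0,"ax": 0,"ay": 0,"az": 1.7},{"gripper": -1,"x": 3.5,"y": -0.3,"z": 0,"ax": 0,"ay": 0,"az": 1.6},{"gripper": -1,"x": 3.5,"y": -0.5,"z": 0,"ax": 0,"ay": 0,"az": 1.7},{"gripper": -1,"x": 3.4,"y": -0.5,"z": 0,"ax": 0,"ay": 0,"az": 1.6}]}}

```text
clock: 9.82
position: [491.8, -47.9, 180.6]
ee_rot: [-0.616, 0.788, 0.0, -0.0]
contact_force: [0.8, 0.0, 0.2]
gripper_width: 85.6
grasp_force: 0.0
```

>>> {"op": "send_rows", "data": {"targets": [{"gripper": -1,"x": 3.4,"y": -0.7,"z": 0,"ax": 0,"ay": 0,"az": 1.7},{"gripper": -1,"x": 3.4,"y": -0.7,"z": 0,"ax": 0,"ay": 0,"az": 1.6},{"gripper": -1,"x": 3.4,"y": -0.8,"z": 0,"ax": 0,"ay": 0,"az": 1.7},{"gripper": -1,"x": 3.4,"y": -1.0,"z": 0,"ax": 0,"ay": 0,"az": 1.6},{"gripper": -1,"x": 1.9,"y": -1.0,"z": 0,"ax": 0,"ay": 0,"az": 1.7}]}}

```text
clock: 10.23
position: [486.0, -209.5, 180.5]
ee_rot: [-0.556, 0.831, 0.0, -0.0]
contact_force: [0.1, 0.9, -0.1]
gripper_width: 85.5
grasp_force: 0.0
```

>>> {"op": "send_rows", "data": {"targets": [{"gripper": -1,"x": 0,"y": 0,"z": 0.8,"ax": 0,"ay": 0,"az": 0},{"gripper": -1,"x": 0,"y": 0,"z": 1.2,"ax": 0,"ay": 0,"az": 0},{"gripper": -1,"x": 0,"y": 0,"z": 0.6,"ax": 0,"ay": 0,"az": 0},{"gripper": -1,"x": 0,"y": 0,"z": 0,"ax": 0,"ay": 0,"az": 0},{"gripper": -1,"x": 0,"y": 0,"z": 0,"ax": 0,"ay": 0,"az": 0}]}}

```text
clock: 10.65
position: [487.5, -206.2, 154.2]
ee_rot: [-0.558, 0.83, 0.0, -0.0]
contact_force: [0.6, -0.1, 0.2]
gripper_width: 85.2
grasp_force: 0.0
```

```bash
python3 -c "
from h import *
p,d=arm.get_image('side');a=cv2.resize(p[60:260,140:280],None,fx=3,fy=3);b=cv2.resize(p[180:380,220:345],None,fx=3,fy=3);cv2.imwrite('pics/s5.png',np.hstack([a,b])[:,:,::-1])
plan([(483.5,-205.5,89,PS,1)],1)"
```

```text
at [ 487.9 -206.2  154.7] psi -112.1 t 10.7 w 85.7 F [-0.4  0.8  0.4]
{'x': 0.1, 'y': 0.4, 'z': 6.6, 'az': 0.1}
-- [ 483.9 -205.6   88.7] -112.2
```

View pics/s5.png

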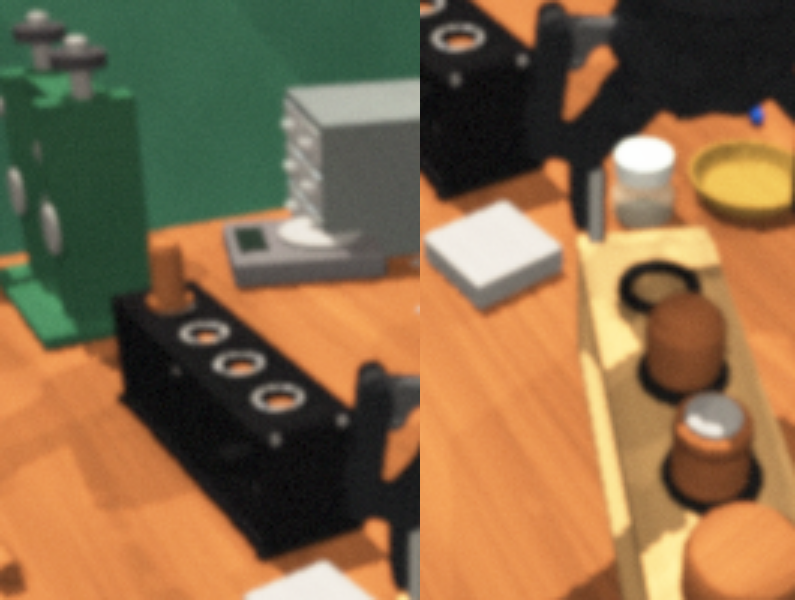

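The tall graver is seated upright in the left hole (left panel 168,280), and the ball graver is undisturbed (right panel 685,340). I'll lower onto the ball graver and close.

>>> {"op": "send_rows", "data": {"targets": [{"gripper": -1,"x": 0,"y": 0.4,"z": 1.0,"ax": 0,"ay": 0,"az": 0},{"gripper": -1,"x": 0,"y": 0,"z": 1.8,"ax": 0,"ay": 0,"az": 0},{"gripper": -1,"x": 0,"y": 0,"z": 2.0,"ax": 0,"ay": 0,"az": 0},{"gripper": -1,"x": 0,"y": 0,"z": 1.2,"ax": 0,"ay": 0,"az": 0},{"gripper": -1,"x": 0,"y": 0,"z": 0.5,"ax": 0,"ay": 0,"az": 0}]}}

```text
clock: 11.12
position: [483.4, -204.4, 88.2]
ee_rot: [-0.558, 0.83, 0.001, -0.001]
contact_force: [-0.9, -0.7, -0.1]
gripper_width: 85.8
grasp_force: 0.0
```

>>> {"op": "send_rows", "data": {"targets": [{"gripper": -1,"x": 0,"y": 0,"z": 0,"ax": 0,"ay": 0,"az": 0},{"gripper": -1,"x": 0,"y": 0,"z": 0,"ax": 0,"ay": 0,"az": 0},{"gripper": -1,"x": 0,"y": 0,"z": 0,"ax": 0,"ay": 0,"az": 0},{"gripper": -1,"x": 0,"y": 0,"z": 0,"ax": 0,"ay": 0,"az": 0}]}}

```text
clock: 11.45
position: [484.9, -205.1, 90.4]
ee_rot: [-0.558, 0.83, -0.001, 0.001]
contact_force: [-0.3, -0.6, -1.1]
gripper_width: 85.3
grasp_force: 0.0
```

>>> {"op": "send_rows", "data": {"targets": [{"gripper": -1,"x": 0,"y": 0.1,"z": 0.2,"ax": 0,"ay": 0,"az": 0},{"gripper": -1,"x": 0,"y": 0,"z": 0,"ax": 0,"ay": 0,"az": 0},{"gripper": 1,"x": 0,"y": 0,"z": 0,"ax": 0,"ay": 0,"az": 0},{"gripper": 1,"x": 0,"y": 0,"z": 0,"ax": 0,"ay": 0,"az": 0},{"gripper": 1,"x": 0,"y": 0,"z": 0,"ax": 0,"ay": 0,"az": 0}]}}

```text
clock: 11.87
position: [483.2, -204.7, 87.4]
ee_rot: [-0.558, 0.83, -0.0, 0.0]
contact_force: [0.4, 0.3, -0.6]
gripper_width: 51.7
grasp_force: 0.0
```

>>> {"op": "send_rows", "data": {"targets": [{"gripper": 1,"x": 0,"y": 0,"z": 0,"ax": 0,"ay": 0,"az": 0},{"gripper": 1,"x": 0,"y": 0,"z": 0,"ax": 0,"ay": 0,"az": 0},{"gripper": 1,"x": 0,"y": 0,"z": 0,"ax": 0,"ay": 0,"az": 0},{"gripper": 1,"x": 0,"y": 0,"z": 0,"ax": 0,"ay": 0,"az": 0},{"gripper": 1,"x": 0,"y": 0,"z": 0,"ax": 0,"ay": 0,"az": 0}]}}

```text
clock: 12.28
position: [483.5, -204.8, 87.8]
ee_rot: [-0.558, 0.83, -0.0, 0.0]
contact_force: [-1.9, -0.5, 4.7]
gripper_width: 35.4
grasp_force: 60.0
```

```bash
python3 -c "
from h import *
plan([(484,-205,185,PS,4),(516.8,255.5,185,PR,14)],1)"
```

```text
at [ 483.5 -204.8   87.8] psi -112.2 t 12.2833 w 35.4 F [-1.9 -0.5  4.7]
{'x': -0.0, 'y': -0.0, 'z': -2.4, 'az': 0.0}
{'x': -0.0, 'y': -0.0, 'z': -2.4, 'az': 0.0}
{'x': -0.0, 'y': -0.0, 'z': -2.5, 'az': 0.0}
{'x': -0.0, 'y': -0.0, 'z': -2.4, 'az': 0.0}
-- [ 483.5 -204.8  184.8] -112.2
{'x': -3.1, 'y': 1.0, 'z': -0.0, 'az': -1.7}
{'x': -3.2, 'y': 0.9, 'z': -0.0, 'az': -1.8}
{'x': -3.2, 'y': 0.8, 'z': -0.0, 'az': -1.7}
{'x': -3.2, 'y': 0.7, 'z': -0.0, 'az': -1.8}
{'x': -3.2, 'y': 0.6, 'z': -0.0, 'az': -1.7}
{'x': -3.3, 'y': 0.6, 'z': -0.0, 'az': -1.8}
{'x': -3.3, 'y': 0.4, 'z': -0.0, 'az': -1.7}
{'x': -3.3, 'y': 0.4, 'z': -0.0, 'az': -1.8}
{'x': -3.3, 'y': 0.2, 'z': -0.0, 'az': -1.7}
{'x': -3.3, 'y': 0.2, 'z': -0.0, 'az': -1.8}
{'x': -3.3, 'y': 0.0, 'z': -0.0, 'az': -1.7}
{'x': -3.3, 'y': -0.0, 'z': -0.0, 'az': -1.8}
{'x': -3.3, 'y': -0.2, 'z': -0.0, 'az': -1.7}
{'x': -3.2, 'y': -0.2, 'z': -0.0, 'az': -1.8}
-- [516.4 255.3 184.8] -87.7
```

>>> {"op": "send_rows", "data": {"targets": [{"gripper": 1,"x": 0,"y": 0,"z": -0.8,"ax": 0,"ay": 0,"az": 0},{"gripper": 1,"x": 0,"y": 0,"z": -1.9,"ax": 0,"ay": 0,"az": 0},{"gripper": 1,"x": 0,"y": 0,"z": -2.5,"ax": 0,"ay": 0,"az": 0},{"gripper": 1,"x": 0,"y": 0,"z": -2.5,"ax": 0,"ay": 0,"az": 0},{"gripper": 1,"x": 0,"y": 0,"z": -1.6,"ax": 0,"ay": 0,"az": 0}]}}

```text
clock: 12.7
position: [483.7, -204.8, 182.6]
ee_rot: [-0.558, 0.83, -0.001, 0.001]
contact_force: [0.4, 0.1, -1.4]
gripper_width: 35.3
grasp_force: 60.1
```

>>> {"op": "send_rows", "data": {"targets": [{"gripper": 1,"x": -1.5,"y": 0.5,"z": -0.4,"ax": 0,"ay": 0,"az": -1.7},{"gripper": 1,"x": -2.5,"y": 0.9,"z": 0,"ax": 0,"ay": 0,"az": -1.8},{"gripper": 1,"x": -3.1,"y": 1.0,"z": 0,"ax": 0,"ay": 0,"az": -1.7},{"gripper": 1,"x": -3.2,"y": 0.8,"z": 0,"ax": 0,"ay": 0,"az": -1.8},{"gripper": 1,"x": -3.2,"y": 0.6,"z": 0,"ax": 0,"ay": 0,"az": -1.7}]}}

```text
clock: 13.12
position: [488.4, -63.1, 184.2]
ee_rot: [-0.619, 0.785, 0.0, -0.0]
contact_force: [1.0, -0.1, -1.6]
gripper_width: 35.3
grasp_force: 60.1
```

>>> {"op": "send_rows", "data": {"targets": [{"gripper": 1,"x": -3.3,"y": 0.6,"z": 0,"ax": 0,"ay": 0,"az": -1.8},{"gripper": 1,"x": -3.3,"y": 0.5,"z": 0,"ax": 0,"ay": 0,"az": -1.7},{"gripper": 1,"x": -3.3,"y": 0.4,"z": 0,"ax": 0,"ay": 0,"az": -1.8},{"gripper": 1,"x": -3.3,"y": 0.3,"z": 0,"ax": 0,"ay": 0,"az": -1.7},{"gripper": 1,"x": -3.3,"y": 0.2,"z": 0,"ax": 0,"ay": 0,"az": -1.8}]}}

```text
clock: 13.53
position: [497.5, 103.3, 184.2]
ee_rot: [-0.678, 0.735, 0.0, -0.0]
contact_force: [1.1, -1.0, -0.3]
gripper_width: 35.7
grasp_force: 60.1
```

>>> {"op": "send_rows", "data": {"targets": [{"gripper": 1,"x": -3.3,"y": 0.1,"z": 0,"ax": 0,"ay": 0,"az": -1.7},{"gripper": 1,"x": -3.3,"y": 0,"z": 0,"ax": 0,"ay": 0,"az": -1.8},{"gripper": 1,"x": -3.3,"y": -0.1,"z": 0,"ax": 0,"ay": 0,"az": -1.7},{"gripper": 1,"x": -2.5,"y": -0.1,"z": 0,"ax": 0,"ay": 0,"az": -1.8},{"gripper": 1,"x": -1.5,"y": -0.1,"z": 0,"ax": 0,"ay": 0,"az": 0}]}}

```text
clock: 13.95
position: [504.2, 243.1, 183.9]
ee_rot: [0.722, -0.692, -0.0, 0.0]
contact_force: [0.6, 0.3, -0.3]
gripper_width: 35.6
grasp_force: 60.1
```

>>> {"op": "send_rows", "data": {"targets": [{"gripper": 1,"x": 0,"y": 0,"z": 0,"ax": 0,"ay": 0,"az": 0},{"gripper": 1,"x": 0,"y": 0,"z": 0,"ax": 0,"ay": 0,"az": 0},{"gripper": 1,"x": 0,"y": 0,"z": 0,"ax": 0,"ay": 0,"az": 0},{"gripper": 1,"x": 0,"y": 0,"z": 0,"ax": 0,"ay": 0,"az": 0}]}}

```text
clock: 14.28
position: [504.4, 239.4, 184.3]
ee_rot: [0.721, -0.693, -0.0, 0.0]
contact_force: [0.1, -0.1, -0.4]
gripper_width: 35.2
grasp_force: 60.1
```

```bash
python3 -c "
from h import *
p,d=arm.get_image('side');cv2.imwrite('pics/s6.png',cv2.resize(p[60:220,150:290],None,fx=3.5,fy=3.5)[:,:,::-1])
plan([(516.8,255.5,160,PR,1)],1)"
```

```text
at [504.5 239.4 184.4] psi -87.8 t 14.3333 w 35.6 F [-0.5  0.3 -1.1]
{'x': -1.6, 'y': -1.3, 'z': 2.4, 'az': -0.1}
-- [516.9 255.9 160.4] -87.7
```

View pics/s6.png

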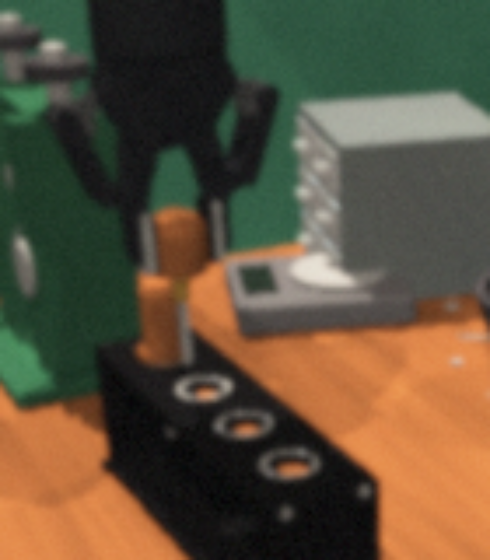

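The ball graver hangs upright (180,245), blade clear, and its hole is at (203,388). Shifting over and lowering.

>>> {"op": "send_rows", "data": {"targets": [{"gripper": 1,"x": -1.0,"y": -0.8,"z": 0,"ax": 0,"ay": 0,"az": 0},{"gripper": 1,"x": -0.6,"y": -0.5,"z": 0,"ax": 0,"ay": 0,"az": 0},{"gripper": 1,"x": 0,"y": 0,"z": 0.6,"ax": 0,"ay": 0,"az": 0},{"gripper": 1,"x": 0,"y": 0,"z": 0.6,"ax": 0,"ay": 0,"az": 0},{"gripper": 1,"x": 0,"y": 0,"z": 0,"ax": 0,"ay": 0,"az": 0}]}}

```text
clock: 14.75
position: [515.7, 256.0, 170.2]
ee_rot: [0.721, -0.693, -0.001, 0.002]
contact_force: [0.2, -0.1, -1.9]
gripper_width: 35.3
grasp_force: 60.1
```

>>> {"op": "send_rows", "data": {"targets": [{"gripper": 1,"x": 0,"y": 0,"z": 0.8,"ax": 0,"ay": 0,"az": 0},{"gripper": 1,"x": 0,"y": 0,"z": 0.8,"ax": 0,"ay": 0,"az": 0},{"gripper": 1,"x": 0,"y": 0,"z": 0.8,"ax": 0,"ay": 0,"az": 0},{"gripper": 1,"x": 0,"y": 0,"z": 0.8,"ax": 0,"ay": 0,"az": 0},{"gripper": 1,"x": 0,"y": 0,"z": 0.8,"ax": 0,"ay": 0,"az": 0}]}}

```text
clock: 15.17
position: [516.8, 257.0, 131.2]
ee_rot: [0.721, -0.693, -0.0, 0.0]
contact_force: [0.2, 1.2, -1.8]
gripper_width: 35.1
grasp_force: 60.1
```

>>> {"op": "send_rows", "data": {"targets": [{"gripper": 1,"x": 0,"y": 0,"z": 1.0,"ax": 0,"ay": 0,"az": 0},{"gripper": 1,"x": 0,"y": 0,"z": 1.0,"ax": 0,"ay": 0,"az": 0},{"gripper": 1,"x": 0,"y": 0,"z": 0.7,"ax": 0,"ay": 0,"az": 0},{"gripper": 1,"x": 0,"y": 0,"z": 0.4,"ax": 0,"ay": 0,"az": 0},{"gripper": 1,"x": 0,"y": 0,"z": 0,"ax": 0,"ay": 0,"az": 0}]}}

```text
clock: 15.58
position: [516.5, 256.8, 100.0]
ee_rot: [0.721, -0.693, -0.0, 0.001]
contact_force: [-0.1, 0.1, -1.6]
gripper_width: 35.9
grasp_force: 60.1
```

>>> {"op": "send_rows", "data": {"targets": [{"gripper": 1,"x": 0,"y": 0,"z": 0,"ax": 0,"ay": 0,"az": 0},{"gripper": 1,"x": 0,"y": 0,"z": 0,"ax": 0,"ay": 0,"az": 0}]}}

```text
clock: 15.75
position: [517.4, 257.5, 101.8]
ee_rot: [0.721, -0.693, 0.0, -0.001]
contact_force: [-0.9, -0.2, -0.2]
gripper_width: 35.2
grasp_force: 60.1
```

>>> {"op": "send_rows", "data": {"targets": [{"gripper": 1,"x": 0,"y": 0,"z": 0.2,"ax": 0,"ay": 0,"az": 0},{"gripper": 1,"x": 0,"y": 0,"z": 0.1,"ax": 0,"ay": 0,"az": 0},{"gripper": 1,"x": 0,"y": 0,"z": 0,"ax": 0,"ay": 0,"az": 0},{"gripper": 1,"x": 0,"y": 0,"z": 0,"ax": 0,"ay": 0,"az": 0}]}}

```text
clock: 16.08
position: [517.0, 257.2, 98.4]
ee_rot: [0.721, -0.693, -0.0, -0.0]
contact_force: [-0.5, -0.7, -0.7]
gripper_width: 35.6
grasp_force: 60.1
```

>>> {"op": "send_rows", "data": {"targets": [{"gripper": -1,"x": 0,"y": 0,"z": 0,"ax": 0,"ay": 0,"az": 0},{"gripper": -1,"x": 0,"y": 0,"z": 0,"ax": 0,"ay": 0,"az": 0},{"gripper": -1,"x": 0,"y": 0,"z": 0,"ax": 0,"ay": 0,"az": 0},{"gripper": -1,"x": 0,"y": 0,"z": 0,"ax": 0,"ay": 0,"az": 0},{"gripper": -1,"x": 0,"y": 0,"z": 0,"ax": 0,"ay": 0,"az": 0}]}}

```text
clock: 16.5
position: [517.1, 257.2, 98.4]
ee_rot: [0.721, -0.693, 0.0, -0.0]
contact_force: [0.5, -0.2, 0.8]
gripper_width: 85.6
grasp_force: 0.0
```

>>> {"op": "send_rows", "data": {"targets": [{"gripper": -1,"x": 0,"y": 0,"z": 0,"ax": 0,"ay": 0,"az": 0},{"gripper": -1,"x": 0,"y": 0,"z": 0,"ax": 0,"ay": 0,"az": 0}]}}

```text
clock: 16.67
position: [517.0, 257.2, 98.4]
ee_rot: [0.721, -0.693, -0.0, -0.0]
contact_force: [-0.5, 0.6, -0.4]
gripper_width: 85.6
grasp_force: 0.0
```

```bash
python3 -c "
from h import *
s=arm.read_state()['position']
plan([(s[0],s[1],170,PR,4),(458.5,-263.5,170,PS,15)],1)"
```

```text
at [517.  257.2  98.4] psi -87.7 t 16.6667 w 85.6 F [-0.5  0.6 -0.4]
{'x': 0.0, 'y': 0.0, 'z': -1.8, 'az': -0.0}
{'x': 0.0, 'y': 0.0, 'z': -1.8, 'az': -0.0}
{'x': 0.0, 'y': 0.0, 'z': -1.8, 'az': -0.0}
{'x': 0.0, 'y': 0.0, 'z': -1.8, 'az': -0.0}
-- [517.  257.2 170.4] -87.7
{'x': 3.5, 'y': 0.5, 'z': 0.0, 'az': 1.6}
{'x': 3.5, 'y': 0.4, 'z': 0.0, 'az': 1.6}
{'x': 3.5, 'y': 0.3, 'z': 0.0, 'az': 1.6}
{'x': 3.5, 'y': 0.2, 'z': 0.0, 'az': 1.6}
{'x': 3.5, 'y': 0.2, 'z': 0.0, 'az': 1.6}
{'x': 3.5, 'y': 0.1, 'z': 0.0, 'az': 1.6}
{'x': 3.5, 'y': -0.1, 'z': 0.0, 'az': 1.7}
{'x': 3.5, 'y': -0.1, 'z': 0.0, 'az': 1.6}
{'x': 3.5, 'y': -0.3, 'z': 0.0, 'az': 1.7}
{'x': 3.4, 'y': -0.3, 'z': 0.0, 'az': 1.6}
{'x': 3.4, 'y': -0.5, 'z': 0.0, 'az': 1.7}
{'x': 3.4, 'y': -0.5, 'z': 0.0, 'az': 1.6}
{'x': 3.4, 'y': -0.7, 'z': 0.0, 'az': 1.7}
{'x': 3.4, 'y': -0.7, 'z': 0.0, 'az': 1.6}
{'x': 3.5, 'y': -0.9, 'z': 0.0, 'az': 1.7}
-- [ 458.8 -263.9  170.4] -112.2
```

>>> {"op": "send_rows", "data": {"targets": [{"gripper": -1,"x": 0,"y": 0,"z": -0.9,"ax": 0,"ay": 0,"az": 0},{"gripper": -1,"x": 0,"y": 0,"z": -2.3,"ax": 0,"ay": 0,"az": 0},{"gripper": -1,"x": 0,"y": 0,"z": -2.3,"ax": 0,"ay": 0,"az": 0},{"gripper": -1,"x": 0,"y": 0,"z": -1.7,"ax": 0,"ay": 0,"az": 0},{"gripper": -1,"x": 1.7,"y": 0.2,"z": 0,"ax": 0,"ay": 0,"az": 0}]}}

```text
clock: 17.08
position: [518.6, 243.2, 175.4]
ee_rot: [0.722, -0.692, 0.001, -0.005]
contact_force: [1.1, -0.0, 0.4]
gripper_width: 85.2
grasp_force: 0.0
```

>>> {"op": "send_rows", "data": {"targets": [{"gripper": -1,"x": 3.5,"y": 0.5,"z": 0,"ax": 0,"ay": 0,"az": 1.6},{"gripper": -1,"x": 3.5,"y": 0.4,"z": 0,"ax": 0,"ay": 0,"az": 1.6},{"gripper": -1,"x": 3.5,"y": 0.3,"z": 0,"ax": 0,"ay": 0,"az": 1.6},{"gripper": -1,"x": 3.5,"y": 0.2,"z": 0,"ax": 0,"ay": 0,"az": 1.6},{"gripper": -1,"x": 3.5,"y": 0.2,"z": 0,"ax": 0,"ay": 0,"az": 1.6}]}}

```text
clock: 17.5
position: [496.1, 63.3, 170.5]
ee_rot: [-0.671, 0.742, -0.0, -0.0]
contact_force: [0.4, 0.3, 0.1]
gripper_width: 85.2
grasp_force: 0.0
```

>>> {"op": "send_rows", "data": {"targets": [{"gripper": -1,"x": 3.5,"y": 0.1,"z": 0,"ax": 0,"ay": 0,"az": 1.6},{"gripper": -1,"x": 3.5,"y": -0.1,"z": 0,"ax": 0,"ay": 0,"az": 1.7},{"gripper": -1,"x": 3.5,"y": -0.1,"z": 0,"ax": 0,"ay": 0,"az": 1.6},{"gripper": -1,"x": 3.5,"y": -0.3,"z": 0,"ax": 0,"ay": 0,"az": 1.7},{"gripper": -1,"x": 3.4,"y": -0.3,"z": 0,"ax": 0,"ay": 0,"az": 1.6}]}}

```text
clock: 17.92
position: [475.7, -109.8, 170.6]
ee_rot: [-0.616, 0.788, -0.0, 0.0]
contact_force: [0.9, 0.6, 0.8]
gripper_width: 85.2
grasp_force: 0.0
```

>>> {"op": "send_rows", "data": {"targets": [{"gripper": -1,"x": 3.4,"y": -0.5,"z": 0,"ax": 0,"ay": 0,"az": 1.7},{"gripper": -1,"x": 3.4,"y": -0.5,"z": 0,"ax": 0,"ay": 0,"az": 1.6},{"gripper": -1,"x": 3.4,"y": -0.7,"z": 0,"ax": 0,"ay": 0,"az": 1.7},{"gripper": -1,"x": 3.4,"y": -0.8,"z": 0,"ax": 0,"ay": 0,"az": 1.6},{"gripper": -1,"x": 1.8,"y": -0.8,"z": 0,"ax": 0,"ay": 0,"az": 1.7}]}}

```text
clock: 18.33
position: [461.7, -268.0, 170.4]
ee_rot: [-0.556, 0.831, 0.0, -0.0]
contact_force: [0.7, 0.2, -0.0]
gripper_width: 85.5
grasp_force: 0.0
```

>>> {"op": "send_rows", "data": {"targets": [{"gripper": -1,"x": 0,"y": 0,"z": 0.6,"ax": 0,"ay": 0,"az": 0},{"gripper": -1,"x": 0,"y": 0,"z": 0.8,"ax": 0,"ay": 0,"az": 0},{"gripper": -1,"x": 0,"y": 0,"z": 0.6,"ax": 0,"ay": 0,"az": 0},{"gripper": -1,"x": 0,"y": 0,"z": 0,"ax": 0,"ay": 0,"az": 0},{"gripper": -1,"x": 0,"y": 0,"z": 0,"ax": 0,"ay": 0,"az": 0}]}}

```text
clock: 18.75
position: [463.0, -264.0, 149.7]
ee_rot: [-0.558, 0.83, 0.001, -0.001]
contact_force: [-0.3, 0.2, -0.2]
gripper_width: 85.4
grasp_force: 0.0
```

```bash
python3 -c "
from h import *
p,d=arm.get_image('side');a=cv2.resize(p[90:240,150:290],None,fx=3,fy=3);b=cv2.resize(p[250:400,250:375],None,fx=3,fy=3);cv2.imwrite('pics/s7.png',np.hstack([a,b])[:,:,::-1])
plan([(458.5,-263.5,90,PS,1)],1)"
```

```text
at [ 463.5 -264.2  150.3] psi -112.1 t 18.8 w 85.6 F [ 0.5 -0.1 -0. ]
{'x': 0.1, 'y': 0.5, 'z': 6.0, 'az': 0.1}
-- [ 458.5 -263.2   90.3] -112.2
```

View pics/s7.png

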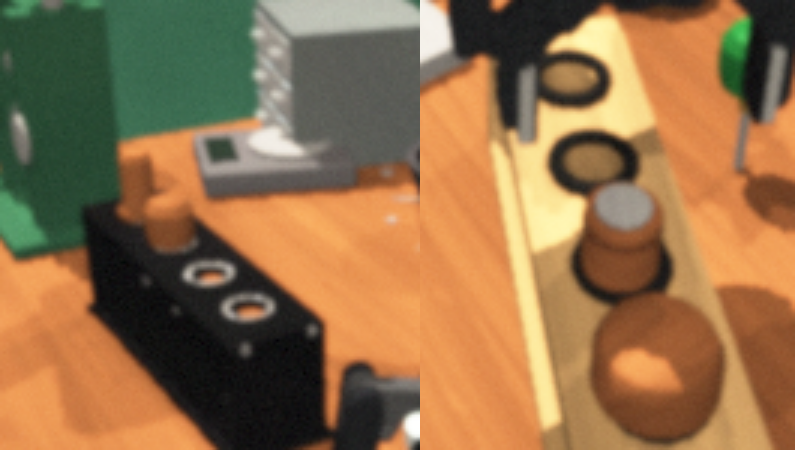

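Tall (135,185) and ball (170,220) are seated in the two left holes, and the stub (620,240) stands between the fingers, with the look-alikes about 50 mm clear. Lowering and closing on the stub.

>>> {"op": "send_rows", "data": {"targets": [{"gripper": -1,"x": 0.1,"y": 0.5,"z": 1.0,"ax": 0,"ay": 0,"az": 0},{"gripper": -1,"x": 0,"y": 0,"z": 1.8,"ax": 0,"ay": 0,"az": 0},{"gripper": -1,"x": 0,"y": 0,"z": 1.8,"ax": 0,"ay": 0,"az": 0},{"gripper": -1,"x": 0,"y": 0,"z": 1.0,"ax": 0,"ay": 0,"az": 0},{"gripper": -1,"x": 0,"y": 0,"z": 0.5,"ax": 0,"ay": 0,"az": 0}]}}

```text
clock: 19.22
position: [457.9, -263.4, 88.2]
ee_rot: [-0.558, 0.83, 0.001, -0.001]
contact_force: [0.9, -0.1, 0.5]
gripper_width: 85.5
grasp_force: 0.0
```

>>> {"op": "send_rows", "data": {"targets": [{"gripper": -1,"x": 0,"y": 0,"z": 0,"ax": 0,"ay": 0,"az": 0},{"gripper": -1,"x": 0,"y": 0,"z": 0,"ax": 0,"ay": 0,"az": 0},{"gripper": -1,"x": 0,"y": 0,"z": 0,"ax": 0,"ay": 0,"az": 0},{"gripper": -1,"x": 0,"y": 0,"z": 0,"ax": 0,"ay": 0,"az": 0}]}}

```text
clock: 19.55
position: [459.1, -264.3, 90.3]
ee_rot: [-0.558, 0.83, -0.001, 0.001]
contact_force: [0.1, -0.1, 1.6]
gripper_width: 84.8
grasp_force: 0.0
```

>>> {"op": "send_rows", "data": {"targets": [{"gripper": 1,"x": 0,"y": 0,"z": 0,"ax": 0,"ay": 0,"az": 0},{"gripper": 1,"x": 0,"y": 0,"z": 0,"ax": 0,"ay": 0,"az": 0},{"gripper": 1,"x": 0,"y": 0,"z": 0,"ax": 0,"ay": 0,"az": 0},{"gripper": 1,"x": 0,"y": 0,"z": 0,"ax": 0,"ay": 0,"az": 0},{"gripper": 1,"x": 0,"y": 0,"z": 0,"ax": 0,"ay": 0,"az": 0}]}}

```text
clock: 19.97
position: [458.7, -264.3, 89.7]
ee_rot: [-0.558, 0.83, -0.0, 0.0]
contact_force: [-1.3, -0.2, -0.4]
gripper_width: 30.9
grasp_force: 59.3
```

>>> {"op": "send_rows", "data": {"targets": [{"gripper": 1,"x": 0,"y": 0,"z": 0,"ax": 0,"ay": 0,"az": 0},{"gripper": 1,"x": 0,"y": 0,"z": 0,"ax": 0,"ay": 0,"az": 0},{"gripper": 1,"x": 0,"y": 0,"z": 0,"ax": 0,"ay": 0,"az": 0}]}}

```text
clock: 20.22
position: [458.6, -264.3, 89.7]
ee_rot: [-0.558, 0.83, -0.0, 0.0]
contact_force: [-0.3, 0.3, 4.0]
gripper_width: 31.4
grasp_force: 59.5
```

```bash
python3 -c "
from h import *
s=arm.read_state()['position']
plan([(s[0],s[1],187,PS,4),(519.2,193.5,187,PR,14)],1)"
```

```text
at [ 458.6 -264.3   89.7] psi -112.2 t 20.2167 w 31.4 F [-0.3  0.3  4. ]
{'x': 0.0, 'y': 0.0, 'z': -2.4, 'az': 0.0}
{'x': 0.0, 'y': 0.0, 'z': -2.4, 'az': 0.0}
{'x': 0.0, 'y': 0.0, 'z': -2.5, 'az': 0.0}
{'x': 0.0, 'y': 0.0, 'z': -2.4, 'az': 0.0}
-- [ 458.6 -264.3  186.7] -112.2
{'x': -3.2, 'y': 0.8, 'z': -0.0, 'az': -1.7}
{'x': -3.2, 'y': 0.7, 'z': -0.0, 'az': -1.8}
{'x': -3.2, 'y': 0.6, 'z': -0.0, 'az': -1.7}
{'x': -3.3, 'y': 0.6, 'z': -0.0, 'az': -1.8}
{'x': -3.3, 'y': 0.4, 'z': -0.0, 'az': -1.7}
{'x': -3.3, 'y': 0.4, 'z': -0.0, 'az': -1.8}
{'x': -3.3, 'y': 0.2, 'z': -0.0, 'az': -1.7}
{'x': -3.3, 'y': 0.2, 'z': -0.0, 'az': -1.8}
{'x': -3.3, 'y': 0.0, 'z': -0.0, 'az': -1.7}
{'x': -3.3, 'y': -0.0, 'z': -0.0, 'az': -1.8}
{'x': -3.3, 'y': -0.2, 'z': -0.0, 'az': -1.7}
{'x': -3.3, 'y': -0.2, 'z': -0.0, 'az': -1.8}
{'x': -3.2, 'y': -0.4, 'z': -0.0, 'az': -1.7}
{'x': -3.3, 'y': -0.4, 'z': -0.0, 'az': -1.8}
-- [518.8 193.8 186.7] -87.7
```

>>> {"op": "send_rows", "data": {"targets": [{"gripper": 1,"x": 0,"y": 0,"z": -0.8,"ax": 0,"ay": 0,"az": 0},{"gripper": 1,"x": 0,"y": 0,"z": -1.9,"ax": 0,"ay": 0,"az": 0},{"gripper": 1,"x": 0,"y": 0,"z": -2.6,"ax": 0,"ay": 0,"az": 0},{"gripper": 1,"x": 0,"y": 0,"z": -2.6,"ax": 0,"ay": 0,"az": 0},{"gripper": 1,"x": 0,"y": 0,"z": -1.8,"ax": 0,"ay": 0,"az": 0}]}}

```text
clock: 20.63
position: [458.7, -264.3, 188.6]
ee_rot: [-0.558, 0.83, -0.001, 0.001]
contact_force: [0.2, -1.0, -1.2]
gripper_width: 30.9
grasp_force: 59.5
```

>>> {"op": "send_rows", "data": {"targets": [{"gripper": 1,"x": -1.6,"y": 0.4,"z": 0,"ax": 0,"ay": 0,"az": 0},{"gripper": 1,"x": -3.2,"y": 0.8,"z": 0,"ax": 0,"ay": 0,"az": -1.7},{"gripper": 1,"x": -3.2,"y": 0.7,"z": 0,"ax": 0,"ay": 0,"az": -1.8},{"gripper": 1,"x": -3.2,"y": 0.6,"z": 0,"ax": 0,"ay": 0,"az": -1.7},{"gripper": 1,"x": -3.3,"y": 0.6,"z": 0,"ax": 0,"ay": 0,"az": -1.8}]}}

```text
clock: 21.05
position: [478.1, -115.9, 186.3]
ee_rot: [-0.608, 0.794, 0.0, -0.0]
contact_force: [0.5, 0.1, -0.6]
gripper_width: 31.1
grasp_force: 59.5
```

>>> {"op": "send_rows", "data": {"targets": [{"gripper": 1,"x": -3.3,"y": 0.4,"z": 0,"ax": 0,"ay": 0,"az": -1.7},{"gripper": 1,"x": -3.3,"y": 0.4,"z": 0,"ax": 0,"ay": 0,"az": -1.8},{"gripper": 1,"x": -3.3,"y": 0.2,"z": 0,"ax": 0,"ay": 0,"az": -1.7},{"gripper": 1,"x": -3.3,"y": 0.2,"z": 0,"ax": 0,"ay": 0,"az": -1.8},{"gripper": 1,"x": -3.3,"y": 0,"z": 0,"ax": 0,"ay": 0,"az": -1.7}]}}

```text
clock: 21.47
position: [499.7, 48.5, 186.3]
ee_rot: [-0.666, 0.746, 0.0, -0.0]
contact_force: [1.4, -0.4, -1.0]
gripper_width: 30.6
grasp_force: 59.5
```

>>> {"op": "send_rows", "data": {"targets": [{"gripper": 1,"x": -3.3,"y": 0,"z": 0,"ax": 0,"ay": 0,"az": -1.8},{"gripper": 1,"x": -3.3,"y": -0.2,"z": 0,"ax": 0,"ay": 0,"az": -1.7},{"gripper": 1,"x": -3.3,"y": -0.3,"z": 0,"ax": 0,"ay": 0,"az": -1.8},{"gripper": 1,"x": -2.8,"y": -0.5,"z": 0,"ax": 0,"ay": 0,"az": -1.7},{"gripper": 1,"x": -1.6,"y": -0.5,"z": 0,"ax": 0,"ay": 0,"az": -1.8}]}}

```text
clock: 21.88
position: [523.9, 191.9, 186.1]
ee_rot: [0.722, -0.691, -0.0, 0.0]
contact_force: [0.3, 0.2, -1.7]
gripper_width: 31.4
grasp_force: 59.5
```

>>> {"op": "send_rows", "data": {"targets": [{"gripper": 1,"x": 0,"y": 0,"z": 0,"ax": 0,"ay": 0,"az": 0},{"gripper": 1,"x": 0,"y": 0,"z": 0,"ax": 0,"ay": 0,"az": 0},{"gripper": 1,"x": 0,"y": 0,"z": 0,"ax": 0,"ay": 0,"az": 0},{"gripper": 1,"x": 0,"y": 0,"z": 0,"ax": 0,"ay": 0,"az": 0}]}}

```text
clock: 22.22
position: [523.6, 188.0, 186.2]
ee_rot: [0.721, -0.693, -0.0, 0.0]
contact_force: [1.3, -0.8, -0.1]
gripper_width: 31.4
grasp_force: 59.6
```

```bash
python3 -c "
from h import *
plan([(519.2,193.5,160,PR,1)],1)"
```

```text
at [523.6 188.  186.2] psi -87.8 t 22.2167 w 31.4 F [ 1.3 -0.8 -0.1]
{'x': -0.6, 'y': 0.4, 'z': 2.6, 'az': -0.1}
-- [519.4 193.8 160.2] -87.7
```

>>> {"op": "send_rows", "data": {"targets": [{"gripper": 1,"x": -0.6,"y": 0.4,"z": 0,"ax": 0,"ay": 0,"az": 0},{"gripper": 1,"x": 0,"y": 0,"z": 0.6,"ax": 0,"ay": 0,"az": 0},{"gripper": 1,"x": 0,"y": 0,"z": 0.6,"ax": 0,"ay": 0,"az": 0},{"gripper": 1,"x": 0,"y": 0,"z": 0,"ax": 0,"ay": 0,"az": 0},{"gripper": 1,"x": 0,"y": 0,"z": 0,"ax": 0,"ay": 0,"az": 0}]}}

```text
clock: 22.63
position: [519.4, 194.6, 173.6]
ee_rot: [0.721, -0.693, -0.0, 0.001]
contact_force: [0.5, -0.3, -1.4]
gripper_width: 31.0
grasp_force: 59.6
```

>>> {"op": "send_rows", "data": {"targets": [{"gripper": 1,"x": 0,"y": 0,"z": 0.8,"ax": 0,"ay": 0,"az": 0},{"gripper": 1,"x": 0,"y": 0,"z": 0.8,"ax": 0,"ay": 0,"az": 0},{"gripper": 1,"x": 0,"y": 0,"z": 0.8,"ax": 0,"ay": 0,"az": 0},{"gripper": 1,"x": 0,"y": 0,"z": 0.8,"ax": 0,"ay": 0,"az": 0},{"gripper": 1,"x": 0,"y": 0,"z": 0.8,"ax": 0,"ay": 0,"az": 0}]}}

```text
clock: 23.05
position: [519.5, 194.9, 133.1]
ee_rot: [0.721, -0.693, -0.0, 0.0]
contact_force: [0.7, -0.6, -0.3]
gripper_width: 31.2
grasp_force: 59.6
```

Target is TCP z ≈ 100.

>>> {"op": "send_rows", "data": {"targets": [{"gripper": 1,"x": 0,"y": 0,"z": 1.0,"ax": 0,"ay": 0,"az": 0},{"gripper": 1,"x": 0,"y": 0,"z": 1.0,"ax": 0,"ay": 0,"az": 0},{"gripper": 1,"x": 0,"y": 0,"z": 0.7,"ax": 0,"ay": 0,"az": 0},{"gripper": 1,"x": 0,"y": 0,"z": 0.4,"ax": 0,"ay": 0,"az": 0},{"gripper": 1,"x": 0,"y": 0,"z": 0,"ax": 0,"ay": 0,"az": 0}]}}

```text
clock: 23.47
position: [519.2, 194.7, 102.0]
ee_rot: [0.721, -0.693, -0.0, 0.001]
contact_force: [-0.3, 0.0, -0.3]
gripper_width: 31.4
grasp_force: 59.6
```

>>> {"op": "send_rows", "data": {"targets": [{"gripper": 1,"x": 0,"y": 0,"z": 0,"ax": 0,"ay": 0,"az": 0},{"gripper": 1,"x": 0,"y": 0,"z": 0,"ax": 0,"ay": 0,"az": 0}]}}

```text
clock: 23.63
position: [520.2, 195.3, 103.8]
ee_rot: [0.721, -0.693, 0.0, -0.001]
contact_force: [0.5, 0.2, 0.1]
gripper_width: 30.9
grasp_force: 59.6
```

>>> {"op": "send_rows", "data": {"targets": [{"gripper": 1,"x": 0,"y": 0,"z": 0.2,"ax": 0,"ay": 0,"az": 0},{"gripper": 1,"x": 0,"y": 0,"z": 0.1,"ax": 0,"ay": 0,"az": 0},{"gripper": 1,"x": 0,"y": 0,"z": 0,"ax": 0,"ay": 0,"az": 0},{"gripper": 1,"x": 0,"y": 0,"z": 0,"ax": 0,"ay": 0,"az": 0}]}}

```text
clock: 23.97
position: [519.8, 195.1, 100.4]
ee_rot: [0.721, -0.693, 0.0, -0.0]
contact_force: [0.3, 0.7, -1.6]
gripper_width: 31.1
grasp_force: 59.6
```

>>> {"op": "send_rows", "data": {"targets": [{"gripper": -1,"x": 0,"y": 0,"z": 0,"ax": 0,"ay": 0,"az": 0},{"gripper": -1,"x": 0,"y": 0,"z": 0,"ax": 0,"ay": 0,"az": 0},{"gripper": -1,"x": 0,"y": 0,"z": 0,"ax": 0,"ay": 0,"az": 0},{"gripper": -1,"x": 0,"y": 0,"z": 0,"ax": 0,"ay": 0,"az": 0},{"gripper": -1,"x": 0,"y": 0,"z": 0,"ax": 0,"ay": 0,"az": 0}]}}

```text
clock: 24.38
position: [519.8, 195.1, 100.5]
ee_rot: [0.721, -0.693, 0.0, -0.0]
contact_force: [0.3, -0.7, 0.3]
gripper_width: 85.4
grasp_force: 0.0
```

>>> {"op": "send_rows", "data": {"targets": [{"gripper": -1,"x": 0,"y": 0,"z": 0,"ax": 0,"ay": 0,"az": 0},{"gripper": -1,"x": 0,"y": 0,"z": 0,"ax": 0,"ay": 0,"az": 0}]}}

```text
clock: 24.55
position: [519.8, 195.0, 100.3]
ee_rot: [0.721, -0.693, 0.0, -0.0]
contact_force: [1.2, 0.3, 0.5]
gripper_width: 85.1
grasp_force: 0.0
```

```bash
python3 -c "
from h import *
s=arm.read_state()['position']
plan([(s[0],s[1],170,PR,4),(436.5,-318,170,PS,15)],1)"
```

```text
at [519.8 195.  100.3] psi -87.7 t 24.55 w 85.1 F [1.2 0.3 0.5]
{'x': 0.0, 'y': 0.0, 'z': -1.7, 'az': -0.0}
{'x': 0.0, 'y': 0.0, 'z': -1.8, 'az': -0.0}
{'x': 0.0, 'y': 0.0, 'z': -1.7, 'az': -0.0}
{'x': 0.0, 'y': 0.0, 'z': -1.8, 'az': -0.0}
-- [519.8 195.  170.3] -87.7
{'x': 3.4, 'y': 0.7, 'z': 0.0, 'az': 1.6}
{'x': 3.4, 'y': 0.6, 'z': 0.0, 'az': 1.6}
{'x': 3.4, 'y': 0.5, 'z': 0.0, 'az': 1.6}
{'x': 3.4, 'y': 0.4, 'z': 0.0, 'az': 1.6}
{'x': 3.5, 'y': 0.3, 'z': 0.0, 'az': 1.6}
{'x': 3.5, 'y': 0.2, 'z': 0.0, 'az': 1.6}
{'x': 3.5, 'y': 0.1, 'z': 0.0, 'az': 1.7}
{'x': 3.5, 'y': 0.0, 'z': 0.0, 'az': 1.6}
{'x': 3.5, 'y': -0.1, 'z': 0.0, 'az': 1.7}
{'x': 3.4, 'y': -0.2, 'z': 0.0, 'az': 1.6}
{'x': 3.4, 'y': -0.3, 'z': 0.0, 'az': 1.7}
{'x': 3.4, 'y': -0.4, 'z': 0.0, 'az': 1.6}
{'x': 3.4, 'y': -0.4, 'z': 0.0, 'az': 1.7}
{'x': 3.5, 'y': -0.6, 'z': 0.0, 'az': 1.6}
{'x': 3.4, 'y': -0.6, 'z': 0.0, 'az': 1.7}
-- [ 436.2 -317.9  170.3] -112.2
```

>>> {"op": "send_rows", "data": {"targets": [{"gripper": -1,"x": 0,"y": 0,"z": -0.9,"ax": 0,"ay": 0,"az": 0},{"gripper": -1,"x": 0,"y": 0,"z": -2.3,"ax": 0,"ay": 0,"az": 0},{"gripper": -1,"x": 0,"y": 0,"z": -2.3,"ax": 0,"ay": 0,"az": 0},{"gripper": -1,"x": 0,"y": 0,"z": -1.5,"ax": 0,"ay": 0,"az": 0},{"gripper": -1,"x": 1.7,"y": 0.5,"z": 0,"ax": 0,"ay": 0,"az": 0}]}}

```text
clock: 24.97
position: [518.6, 180.6, 174.9]
ee_rot: [0.722, -0.692, 0.002, -0.005]
contact_force: [0.5, 0.7, 0.7]
gripper_width: 85.6
grasp_force: 0.0
```

>>> {"op": "send_rows", "data": {"targets": [{"gripper": -1,"x": 3.4,"y": 0.8,"z": 0,"ax": 0,"ay": 0,"az": 1.6},{"gripper": -1,"x": 3.4,"y": 0.7,"z": 0,"ax": 0,"ay": 0,"az": 1.6},{"gripper": -1,"x": 3.4,"y": 0.5,"z": 0,"ax": 0,"ay": 0,"az": 1.6},{"gripper": -1,"x": 3.4,"y": 0.4,"z": 0,"ax": 0,"ay": 0,"az": 1.6},{"gripper": -1,"x": 3.5,"y": 0.3,"z": 0,"ax": 0,"ay": 0,"az": 1.6}]}}

```text
clock: 25.38
position: [484.4, 5.2, 170.3]
ee_rot: [-0.671, 0.742, 0.0, -0.0]
contact_force: [0.2, 0.4, 0.6]
gripper_width: 85.3
grasp_force: 0.0
```

>>> {"op": "send_rows", "data": {"targets": [{"gripper": -1,"x": 3.5,"y": 0.2,"z": 0,"ax": 0,"ay": 0,"az": 1.6},{"gripper": -1,"x": 3.5,"y": 0.1,"z": 0,"ax": 0,"ay": 0,"az": 1.7},{"gripper": -1,"x": 3.5,"y": 0,"z": 0,"ax": 0,"ay": 0,"az": 1.6},{"gripper": -1,"x": 3.5,"y": -0.1,"z": 0,"ax": 0,"ay": 0,"az": 1.7},{"gripper": -1,"x": 3.4,"y": -0.2,"z": 0,"ax": 0,"ay": 0,"az": 1.6}]}}

```text
clock: 25.8
position: [457.1, -166.9, 170.4]
ee_rot: [-0.616, 0.788, 0.0, -0.0]
contact_force: [0.3, 0.1, 0.3]
gripper_width: 85.4
grasp_force: 0.0
```

>>> {"op": "send_rows", "data": {"targets": [{"gripper": -1,"x": 3.4,"y": -0.3,"z": 0,"ax": 0,"ay": 0,"az": 1.7},{"gripper": -1,"x": 3.4,"y": -0.4,"z": 0,"ax": 0,"ay": 0,"az": 1.6},{"gripper": -1,"x": 3.4,"y": -0.5,"z": 0,"ax": 0,"ay": 0,"az": 1.7},{"gripper": -1,"x": 3.4,"y": -0.6,"z": 0,"ax": 0,"ay": 0,"az": 1.6},{"gripper": -1,"x": 1.7,"y": -0.6,"z": 0,"ax": 0,"ay": 0,"az": 1.7}]}}

```text
clock: 26.22
position: [435.1, -321.5, 170.2]
ee_rot: [-0.556, 0.831, 0.0, -0.0]
contact_force: [-0.2, 0.2, 0.3]
gripper_width: 85.5
grasp_force: 0.0
```

>>> {"op": "send_rows", "data": {"targets": [{"gripper": -1,"x": 0,"y": 0,"z": 0.6,"ax": 0,"ay": 0,"az": 0},{"gripper": -1,"x": 0,"y": 0,"z": 0.8,"ax": 0,"ay": 0,"az": 0},{"gripper": -1,"x": 0,"y": 0,"z": 0.6,"ax": 0,"ay": 0,"az": 0},{"gripper": -1,"x": 0,"y": 0,"z": 0,"ax": 0,"ay": 0,"az": 0},{"gripper": -1,"x": 0,"y": 0,"z": 0,"ax": 0,"ay": 0,"az": 0}]}}

```text
clock: 26.63
position: [436.7, -317.5, 149.7]
ee_rot: [-0.558, 0.83, 0.001, -0.0]
contact_force: [-0.6, 0.8, 0.4]
gripper_width: 85.1
grasp_force: 0.0
```

```bash
python3 -c "
from h import *
p,d=arm.get_image('side');a=cv2.resize(p[90:240,150:290],None,fx=3,fy=3);b=cv2.resize(p[270:420,250:375],None,fx=3,fy=3);cv2.imwrite('pics/s8.png',np.hstack([a,b])[:,:,::-1])
plan([(436.5,-318,86,PS,1)],1)"
```

```text
at [ 437.2 -317.7  150.3] psi -112.1 t 26.6833 w 85.7 F [ 0.4 -0.2  0.5]
{'x': 0.1, 'y': 0.1, 'z': 6.4, 'az': 0.1}
-- [ 435.9 -318.3   86.3] -112.2
```

View pics/s8.png

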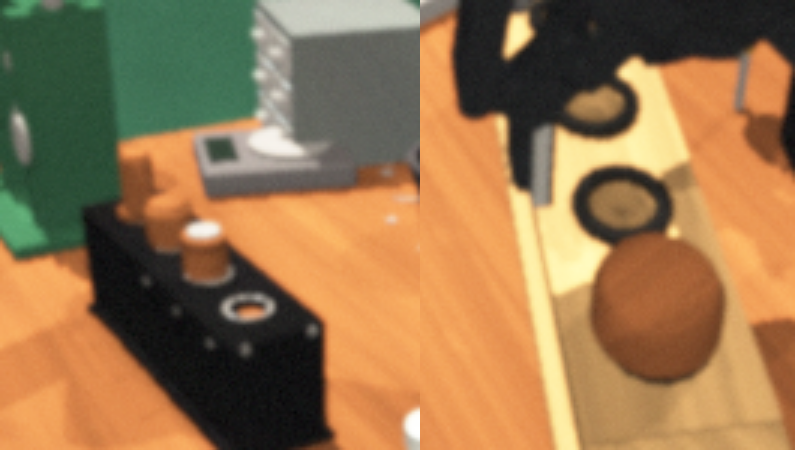

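Tall, ball and stub are seated (135,185; 170,220; 207,255). The mushroom (658,305) remains, centred under the gripper.

>>> {"op": "send_rows", "data": {"targets": [{"gripper": -1,"x": 0,"y": 0,"z": 1.0,"ax": 0,"ay": 0,"az": 0},{"gripper": -1,"x": 0,"y": 0,"z": 1.8,"ax": 0,"ay": 0,"az": 0},{"gripper": -1,"x": 0,"y": 0,"z": 1.8,"ax": 0,"ay": 0,"az": 0},{"gripper": -1,"x": 0,"y": 0,"z": 1.0,"ax": 0,"ay": 0,"az": 0},{"gripper": -1,"x": 0,"y": 0,"z": 0.5,"ax": 0,"ay": 0,"az": 0}]}}

```text
clock: 27.1
position: [436.2, -317.8, 87.5]
ee_rot: [-0.558, 0.83, 0.001, -0.001]
contact_force: [-0.4, 0.1, -0.7]
gripper_width: 85.2
grasp_force: 0.0
```

>>> {"op": "send_rows", "data": {"targets": [{"gripper": -1,"x": 0,"y": 0,"z": 0.3,"ax": 0,"ay": 0,"az": 0},{"gripper": -1,"x": 0,"y": 0,"z": 0,"ax": 0,"ay": 0,"az": 0},{"gripper": -1,"x": 0,"y": 0,"z": 0,"ax": 0,"ay": 0,"az": 0},{"gripper": -1,"x": 0,"y": 0,"z": 0,"ax": 0,"ay": 0,"az": 0},{"gripper": -1,"x": 0,"y": 0,"z": 0,"ax": 0,"ay": 0,"az": 0}]}}

```text
clock: 27.52
position: [437.6, -318.8, 87.1]
ee_rot: [-0.558, 0.83, -0.001, 0.0]
contact_force: [-0.6, 0.0, -0.5]
gripper_width: 85.5
grasp_force: 0.0
```

>>> {"op": "send_rows", "data": {"targets": [{"gripper": -1,"x": 0,"y": 0,"z": 0.2,"ax": 0,"ay": 0,"az": 0},{"gripper": -1,"x": 0,"y": 0,"z": 0,"ax": 0,"ay": 0,"az": 0},{"gripper": 1,"x": 0,"y": 0,"z": 0,"ax": 0,"ay": 0,"az": 0},{"gripper": 1,"x": 0,"y": 0,"z": 0,"ax": 0,"ay": 0,"az": 0},{"gripper": 1,"x": 0,"y": 0,"z": 0,"ax": 0,"ay": 0,"az": 0}]}}

```text
clock: 27.93
position: [437.1, -318.6, 84.4]
ee_rot: [-0.558, 0.83, -0.0, 0.0]
contact_force: [0.4, 0.3, 0.2]
gripper_width: 51.6
grasp_force: 0.0
```

>>> {"op": "send_rows", "data": {"targets": [{"gripper": 1,"x": 0,"y": 0,"z": 0,"ax": 0,"ay": 0,"az": 0},{"gripper": 1,"x": 0,"y": 0,"z": 0,"ax": 0,"ay": 0,"az": 0},{"gripper": 1,"x": 0,"y": 0,"z": 0,"ax": 0,"ay": 0,"az": 0},{"gripper": 1,"x": 0,"y": 0,"z": 0,"ax": 0,"ay": 0,"az": 0},{"gripper": 1,"x": 0,"y": 0,"z": 0,"ax": 0,"ay": 0,"az": 0}]}}

```text
clock: 28.35
position: [437.5, -318.8, 84.8]
ee_rot: [-0.558, 0.83, -0.001, 0.0]
contact_force: [0.0, 1.4, 5.5]
gripper_width: 47.7
grasp_force: 62.1
```

```bash
python3 -c "
from h import *
p,d=arm.get_image('side');cv2.imwrite('pics/s9.png',cv2.resize(p[270:420,250:400],None,fx=4,fy=4)[:,:,::-1])
s=arm.read_state()['position']
plan([(s[0],s[1],185,PS,4),(521.7,131.6,185,PR,14)],1)"
```

```text
at [ 437.5 -318.8   84.8] psi -112.2 t 28.4 w 47.7 F [ 0.2 -0.7  4.7]
{'x': 0.0, 'y': 0.0, 'z': -2.5, 'az': 0.0}
{'x': 0.0, 'y': 0.0, 'z': -2.5, 'az': 0.0}
{'x': 0.0, 'y': 0.0, 'z': -2.5, 'az': 0.0}
{'x': 0.0, 'y': 0.0, 'z': -2.5, 'az': 0.0}
-- [ 437.5 -318.8  184.8] -112.2
{'x': -3.2, 'y': 0.7, 'z': -0.0, 'az': -1.7}
{'x': -3.2, 'y': 0.6, 'z': -0.0, 'az': -1.8}
{'x': -3.2, 'y': 0.5, 'z': -0.0, 'az': -1.7}
{'x': -3.3, 'y': 0.4, 'z': -0.0, 'az': -1.8}
{'x': -3.3, 'y': 0.2, 'z': -0.0, 'az': -1.7}
{'x': -3.3, 'y': 0.2, 'z': -0.0, 'az': -1.8}
{'x': -3.3, 'y': 0.0, 'z': -0.0, 'az': -1.7}
{'x': -3.3, 'y': -0.0, 'z': -0.0, 'az': -1.8}
{'x': -3.2, 'y': -0.2, 'z': -0.0, 'az': -1.7}
{'x': -3.3, 'y': -0.2, 'z': -0.0, 'az': -1.8}
{'x': -3.2, 'y': -0.4, 'z': -0.0, 'az': -1.7}
{'x': -3.2, 'y': -0.4, 'z': -0.0, 'az': -1.8}
{'x': -3.2, 'y': -0.5, 'z': -0.0, 'az': -1.7}
{'x': -3.2, 'y': -0.7, 'z': -0.0, 'az': -1.8}
-- [521.8 131.2 184.8] -87.7
```

View pics/s9.png

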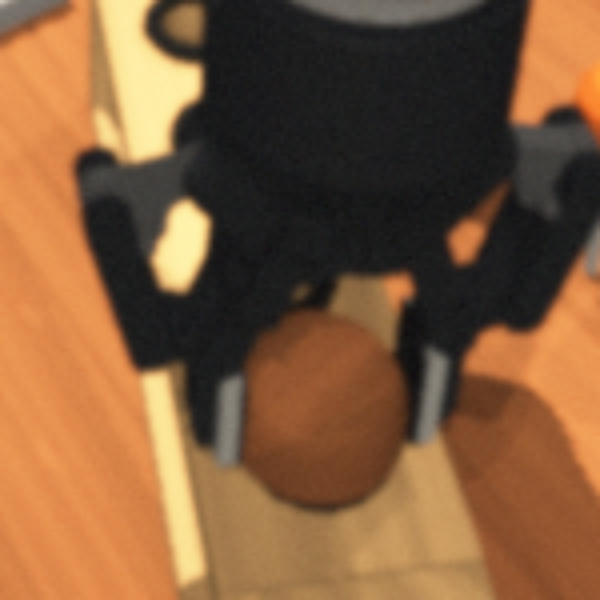

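The mushroom is gripped squarely between both pads (325,410). Carrying it over.

>>> {"op": "send_rows", "data": {"targets": [{"gripper": 1,"x": 0,"y": 0,"z": -0.8,"ax": 0,"ay": 0,"az": 0},{"gripper": 1,"x": 0,"y": 0,"z": -2.0,"ax": 0,"ay": 0,"az": 0},{"gripper": 1,"x": 0,"y": 0,"z": -2.7,"ax": 0,"ay": 0,"az": 0},{"gripper": 1,"x": 0,"y": 0,"z": -2.7,"ax": 0,"ay": 0,"az": 0},{"gripper": 1,"x": 0,"y": 0,"z": -1.8,"ax": 0,"ay": 0,"az": 0}]}}

```text
clock: 28.82
position: [437.2, -318.8, 186.6]
ee_rot: [-0.558, 0.83, -0.001, 0.0]
contact_force: [1.1, -0.5, -0.2]
gripper_width: 47.9
grasp_force: 61.9
```

>>> {"op": "send_rows", "data": {"targets": [{"gripper": 1,"x": -1.6,"y": 0.4,"z": 0,"ax": 0,"ay": 0,"az": 0},{"gripper": 1,"x": -3.2,"y": 0.7,"z": 0,"ax": 0,"ay": 0,"az": -1.7},{"gripper": 1,"x": -3.2,"y": 0.6,"z": 0,"ax": 0,"ay": 0,"az": -1.8},{"gripper": 1,"x": -3.2,"y": 0.5,"z": 0,"ax": 0,"ay": 0,"az": -1.7},{"gripper": 1,"x": -3.3,"y": 0.4,"z": 0,"ax": 0,"ay": 0,"az": -1.8}]}}

```text
clock: 29.23
position: [461.1, -171.9, 184.0]
ee_rot: [-0.607, 0.794, 0.001, -0.0]
contact_force: [1.3, 0.6, 0.1]
gripper_width: 47.5
grasp_force: 61.9
```

>>> {"op": "send_rows", "data": {"targets": [{"gripper": 1,"x": -3.3,"y": 0.2,"z": 0,"ax": 0,"ay": 0,"az": -1.7},{"gripper": 1,"x": -3.3,"y": 0.2,"z": 0,"ax": 0,"ay": 0,"az": -1.8},{"gripper": 1,"x": -3.3,"y": 0,"z": 0,"ax": 0,"ay": 0,"az": -1.7},{"gripper": 1,"x": -3.3,"y": 0,"z": 0,"ax": 0,"ay": 0,"az": -1.8},{"gripper": 1,"x": -3.2,"y": -0.1,"z": 0,"ax": 0,"ay": 0,"az": -1.7}]}}

```text
clock: 29.65
position: [491.8, -10.4, 184.1]
ee_rot: [-0.666, 0.746, 0.0, -0.0]
contact_force: [0.7, -0.2, -0.5]
gripper_width: 48.0
grasp_force: 61.8
```

>>> {"op": "send_rows", "data": {"targets": [{"gripper": 1,"x": -3.3,"y": -0.2,"z": 0,"ax": 0,"ay": 0,"az": -1.8},{"gripper": 1,"x": -3.2,"y": -0.3,"z": 0,"ax": 0,"ay": 0,"az": -1.7},{"gripper": 1,"x": -3.2,"y": -0.4,"z": 0,"ax": 0,"ay": 0,"az": -1.8},{"gripper": 1,"x": -2.8,"y": -0.4,"z": 0,"ax": 0,"ay": 0,"az": -1.7},{"gripper": 1,"x": -1.6,"y": -0.4,"z": 0,"ax": 0,"ay": 0,"az": -1.8}]}}

```text
clock: 30.07
position: [517.7, 130.3, 184.0]
ee_rot: [0.722, -0.691, -0.0, 0.0]
contact_force: [0.1, -1.2, -0.6]
gripper_width: 47.7
grasp_force: 61.9
```

>>> {"op": "send_rows", "data": {"targets": [{"gripper": 1,"x": 0,"y": 0,"z": 0,"ax": 0,"ay": 0,"az": 0},{"gripper": 1,"x": 0,"y": 0,"z": 0,"ax": 0,"ay": 0,"az": 0},{"gripper": 1,"x": 0,"y": 0,"z": 0,"ax": 0,"ay": 0,"az": 0},{"gripper": 1,"x": 0,"y": 0,"z": 0,"ax": 0,"ay": 0,"az": 0}]}}

```text
clock: 30.4
position: [517.4, 126.6, 184.2]
ee_rot: [0.721, -0.693, -0.0, 0.0]
contact_force: [-0.4, -0.1, -0.2]
gripper_width: 47.8
grasp_force: 61.8
```

```bash
python3 -c "
from h import *
p,d=arm.get_image('side');cv2.imwrite('pics/s10.png',cv2.resize(p[70:230,150:310],None,fx=3.5,fy=3.5)[:,:,::-1])
plan([(521.7,131.6,160,PR,1)],1)"
```

```text
at [517.5 126.6 184.3] psi -87.8 t 30.45 w 47.6 F [-0.9  0.9 -0.6]
{'x': -0.5, 'y': -0.4, 'z': 2.4, 'az': -0.1}
-- [521.4 131.8 160.3] -87.7
```

View pics/s10.png

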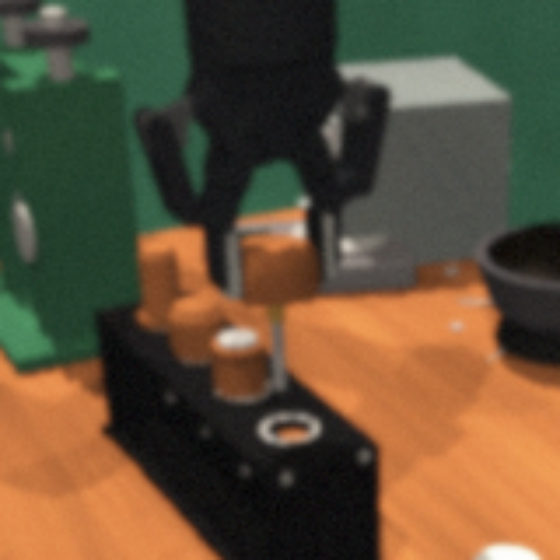

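The mushroom is upright (278,270), its blade end (278,388) just short of the last hole (290,428). Shifting and lowering.

>>> {"op": "send_rows", "data": {"targets": [{"gripper": 1,"x": -0.5,"y": -0.4,"z": 0,"ax": 0,"ay": 0,"az": 0},{"gripper": 1,"x": 0,"y": 0,"z": 0.6,"ax": 0,"ay": 0,"az": 0},{"gripper": 1,"x": 0,"y": 0,"z": 0.6,"ax": 0,"ay": 0,"az": 0},{"gripper": 1,"x": 0,"y": 0,"z": 0,"ax": 0,"ay": 0,"az": 0},{"gripper": 1,"x": 0,"y": 0,"z": 0,"ax": 0,"ay": 0,"az": 0}]}}

```text
clock: 30.87
position: [521.2, 132.7, 171.5]
ee_rot: [0.721, -0.693, -0.0, 0.001]
contact_force: [0.3, 1.2, 0.1]
gripper_width: 47.8
grasp_force: 61.8
```

>>> {"op": "send_rows", "data": {"targets": [{"gripper": 1,"x": 0,"y": 0,"z": 0.8,"ax": 0,"ay": 0,"az": 0},{"gripper": 1,"x": 0,"y": 0,"z": 0.8,"ax": 0,"ay": 0,"az": 0},{"gripper": 1,"x": 0,"y": 0,"z": 0.8,"ax": 0,"ay": 0,"az": 0},{"gripper": 1,"x": 0,"y": 0,"z": 0.8,"ax": 0,"ay": 0,"az": 0},{"gripper": 1,"x": 0,"y": 0,"z": 0.8,"ax": 0,"ay": 0,"az": 0}]}}

```text
clock: 31.28
position: [521.4, 132.9, 131.1]
ee_rot: [0.721, -0.693, -0.0, 0.0]
contact_force: [0.7, 1.0, -0.1]
gripper_width: 47.7
grasp_force: 61.8
```

>>> {"op": "send_rows", "data": {"targets": [{"gripper": 1,"x": 0,"y": 0,"z": 1.0,"ax": 0,"ay": 0,"az": 0},{"gripper": 1,"x": 0,"y": 0,"z": 1.0,"ax": 0,"ay": 0,"az": 0},{"gripper": 1,"x": 0,"y": 0,"z": 0.8,"ax": 0,"ay": 0,"az": 0},{"gripper": 1,"x": 0,"y": 0,"z": 0.5,"ax": 0,"ay": 0,"az": 0},{"gripper": 1,"x": 0,"y": 0,"z": 0,"ax": 0,"ay": 0,"az": 0}]}}

```text
clock: 31.7
position: [520.9, 132.6, 97.8]
ee_rot: [0.721, -0.693, -0.0, 0.001]
contact_force: [0.0, -0.5, -0.6]
gripper_width: 47.5
grasp_force: 61.8
```

>>> {"op": "send_rows", "data": {"targets": [{"gripper": 1,"x": 0,"y": 0,"z": 0,"ax": 0,"ay": 0,"az": 0},{"gripper": 1,"x": 0,"y": 0,"z": 0,"ax": 0,"ay": 0,"az": 0},{"gripper": 1,"x": 0,"y": 0,"z": 0,"ax": 0,"ay": 0,"az": 0}]}}

```text
clock: 31.95
position: [522.1, 133.3, 99.9]
ee_rot: [0.721, -0.693, 0.0, -0.001]
contact_force: [-0.0, 0.0, -0.3]
gripper_width: 47.8
grasp_force: 61.8
```

>>> {"op": "send_rows", "data": {"targets": [{"gripper": 1,"x": 0,"y": 0,"z": 0.2,"ax": 0,"ay": 0,"az": 0},{"gripper": 1,"x": 0,"y": 0,"z": 0.2,"ax": 0,"ay": 0,"az": 0},{"gripper": 1,"x": 0,"y": 0,"z": 0,"ax": 0,"ay": 0,"az": 0},{"gripper": 1,"x": 0,"y": 0,"z": 0,"ax": 0,"ay": 0,"az": 0}]}}

```text
clock: 32.28
position: [521.6, 133.0, 95.2]
ee_rot: [0.721, -0.693, -0.0, 0.0]
contact_force: [0.3, -0.1, -0.4]
gripper_width: 47.8
grasp_force: 61.8
```

>>> {"op": "send_rows", "data": {"targets": [{"gripper": -1,"x": 0,"y": 0,"z": 0,"ax": 0,"ay": 0,"az": 0},{"gripper": -1,"x": 0,"y": 0,"z": 0,"ax": 0,"ay": 0,"az": 0},{"gripper": -1,"x": 0,"y": 0,"z": 0,"ax": 0,"ay": 0,"az": 0},{"gripper": -1,"x": 0,"y": 0,"z": 0,"ax": 0,"ay": 0,"az": 0},{"gripper": -1,"x": 0,"y": 0,"z": 0,"ax": 0,"ay": 0,"az": 0}]}}

```text
clock: 32.7
position: [521.8, 133.1, 95.4]
ee_rot: [0.721, -0.693, 0.0, -0.0]
contact_force: [-0.4, -0.6, 0.3]
gripper_width: 85.7
grasp_force: 0.0
```

>>> {"op": "send_rows", "data": {"targets": [{"gripper": -1,"x": 0,"y": 0,"z": 0,"ax": 0,"ay": 0,"az": 0},{"gripper": -1,"x": 0,"y": 0,"z": -1.0,"ax": 0,"ay": 0,"az": 0},{"gripper": -1,"x": 0,"y": 0,"z": -2.5,"ax": 0,"ay": 0,"az": 0},{"gripper": -1,"x": 0,"y": 0,"z": -2.5,"ax": 0,"ay": 0,"az": 0},{"gripper": -1,"x": 0,"y": 0,"z": -2.5,"ax": 0,"ay": 0,"az": 0}]}}

```text
clock: 33.12
position: [521.6, 132.9, 181.9]
ee_rot: [0.721, -0.693, 0.0, 0.0]
contact_force: [0.4, 0.1, 0.3]
gripper_width: 85.3
grasp_force: 0.0
```

>>> {"op": "send_rows", "data": {"targets": [{"gripper": -1,"x": 2.0,"y": 0,"z": -1.5,"ax": 0,"ay": 0,"az": 0},{"gripper": -1,"x": 3.0,"y": 0,"z": 0,"ax": 0,"ay": 0,"az": 0},{"gripper": -1,"x": 3.0,"y": 0,"z": 0,"ax": 0,"ay": 0,"az": 0},{"gripper": -1,"x": 3.0,"y": 0,"z": 0,"ax": 0,"ay": 0,"az": 0},{"gripper": -1,"x": 2.0,"y": 0,"z": 0,"ax": 0,"ay": 0,"az": 0}]}}

```text
clock: 33.53
position: [526.7, 1.2, 196.4]
ee_rot: [0.721, -0.693, 0.0, -0.0]
contact_force: [0.1, 0.4, -0.0]
gripper_width: 85.4
grasp_force: 0.0
```

>>> {"op": "send_rows", "data": {"targets": [{"gripper": -1,"x": 0,"y": 0,"z": 0,"ax": 0,"ay": 0,"az": 0},{"gripper": -1,"x": 0,"y": 0,"z": 0,"ax": 0,"ay": 0,"az": 0},{"gripper": -1,"x": 0,"y": 0,"z": 0,"ax": 0,"ay": 0,"az": 0},{"gripper": -1,"x": 0,"y": 0,"z": 0,"ax": 0,"ay": 0,"az": 0},{"gripper": -1,"x": 0,"y": 0,"z": 0,"ax": 0,"ay": 0,"az": 0}]}}

```text
clock: 33.95
position: [527.0, 4.1, 195.5]
ee_rot: [0.722, -0.692, 0.0, -0.0]
contact_force: [-0.5, 0.8, -0.5]
gripper_width: 85.0
grasp_force: 0.0
```

```bash
python3 -c "
from h import *
p,d=arm.get_image('side');q,e=arm.get_image('top')
cv2.imwrite('pics/s11.png',np.hstack([cv2.resize(p[110:250,150:290],(400,400)),cv2.resize(q[170:310,60:200+0],(400,400))])[:,:,::-1])
Pt=cloud('side',d)
for n,c in RK.items():
  Q=Pt[(np.hypot(Pt[...,0]-c[0],Pt[...,1]-c[1])<22)&(Pt[...,2]>98)&(Pt[...,2]<165)]
  if len(Q): print(n,len(Q),np.percentile(Q[:,2],98).round(1))
print(arm.read_state()['position'])"
```

```text
tall 241 148.8
ball 236 132.6
stub 238 129.5
mush 235 122.9
[526.91618453   3.94363243 195.32308339]
```

View pics/s11.png

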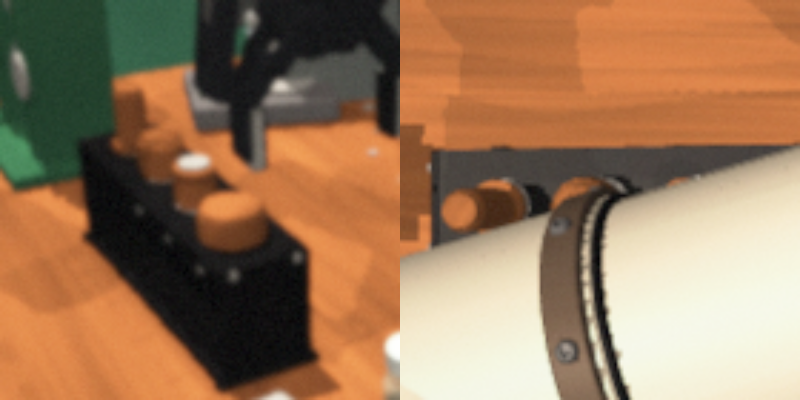

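The side panel shows all four seated upright in order: (128,120), (160,150), (195,180), (232,220). The top heights of 149, 133, 129.5 and 123 mm match seated handles (150, 133, 129, 123), and the gripper is clear.

```bash
python3 -c "
from bench import arm
print(arm.job_done())"
```

```text
the job is handed in; nothing more can be done
None
```

All four gravers hang upright and seated in the black rack in their original order (tall, ball, stub, mushroom from the left), the gripper is clear, and I handed the job in at about 34 s; no verdict came back.

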